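# Close the spice-tube box: wedge in the dovetail lid and lock it

## Task

Put the dovetailed wooden lid back on the box of glass tubes: narrow end first, slide it along the tapering way from the box's open end until it wedges tight. Then turn the steel knob clockwise as far as it goes, so that its latch arm lies across behind the lid, and let go. Leave the other things on the counter where they are.

Things in the scene. Friction and masses are not known exactly. Their poses are not given: they have to be found in the camera images.
- box: Light wooden tray-like box fixed to the counter, 235 (x) x 176 (y) x 44 mm high. Origin: underside, 15 mm to +x of its centre. +x is the direction in which the lid slides home; its open entry end is at -x. Glass tubes lie crosswise in a pocket below the flat way floor, which is 30 mm above the counter. On that floor stand two dovetail rails, undercut 35 degrees, tops 44 mm above the counter.
- way_home (a point): Point on the way floor (30 mm up; x = +33, y = 0 mm in the box frame) above which the middle of the lid lies when wedged tight. Axes as the box. The rails converge towards +x by 6 degrees each side; between their lips the width here is about 94 mm. There is no end stop: the taper itself wedges the lid; push about 15 N at the end.
- way_entry (a point): Point on the way floor 100 mm short of way_home (x = -67 mm in the box frame). A lid lowered with its middle here, straight, drops freely between the rails onto the floor with about 4 mm to spare each side. From there slide it to +x; nearer than about 57 mm from home the rails hold it down, and they centre it as it goes.
- lid_grip (a point): Loose brown wooden lid, 0.22 kg, lying right side up. This point is in its grip bar, over the lid's middle, 42 mm above the underside. The bar stands across the lid: 14 mm thick (x), 52 mm long (y), 20 to 58 mm above the underside. x: towards the narrow end; z up. Gripped here, fingertips just clear the panel. If the lid jams skewed and short, let go and push its rear end, low, in the middle.
- lid_front (a point): Middle of the lid's narrow front edge, on the underside (65 mm to +x of the lid's middle). The lid's plate is 130 mm long and 12 mm thick, about 93 mm wide at this end and 120 mm at the rear, edges bevelled 35 degrees, wider below. On it lies a panel 130 x 72 mm, its top 20 mm above the underside. Axes as lid_grip.
- knob_grip (a point): Steel knob on the rail, its vertical axis at x = -43, y = -76 mm in the box frame. Point on that axis 78 mm above the counter, in a bar grip 40 mm long (its x), 12 mm thick, 64 to 92 mm above the counter. A latch arm below it, 14 mm wide, 46 to 52 mm above the counter, reaches 56 mm from the axis to the knob's -x. It can cross behind the lid only when the lid is home.
- knob (a joint): Turn of the knob in rad, clockwise from above: 0 (open: arm pointing to the box's -x and 0.2 rad outwards, to -y) to 1.6 (arm pointing across, nearly to the box's +y; end stop). Starts under 0.3, clear of the lid's path. It stays where it is left; about 0.05 N m turns it.
- cup: Bystander: steel measuring cup with a handle, 72 mm across, 50 mm high. Origin: centre of its underside.
- spoon_rest: Bystander: matte black spoon rest, dish 88 mm across, 14 mm high with a short flat tail. Origin: underside, dish centre.
- pinch_bowl: Bystander: white ceramic bowl, 90 mm across, 40 mm high. Origin: centre of its underside.
- spatula: Bystander: spatula with a wooden handle and a steel blade, lying flat. Its origin is on its underside.

How it is judged:
On the way:
1. the lid is slid fully home and wedged in the way, while the knob is still open (x of lid_grip in the frame of box between 0.03 and 0.039 m and y of lid_grip in the frame of box between -0.004 and 0.004 m and z of lid_grip in the frame of box between 0.069 and 0.075 m and angle between the x axis of lid_grip and the x axis of box, either way round below 0.035 rad and value of joint knob below 0.7 rad), for 0.2 s.
At the end, for the whole second after the job is handed in: The lid lies down in the dovetail way, at most 3 mm short of the wedged place (and at most 6 mm past it), within 4 mm of the way's middle line, within 3 mm of its height and within 0.035 rad of the way's direction; the knob is turned to at least 1.4 rad and at rest; nothing is held (x of lid_grip in the frame of box between 0.03 and 0.039 m and y of lid_grip in the frame of box between -0.004 and 0.004 m and z of lid_grip in the frame of box between 0.069 and 0.075 m and angle between the x axis of lid_grip and the x axis of box, either way round below 0.035 rad and value of joint knob above 1.4 rad and velocity of joint knob below 0.05 rad/s); the robot touches nothing.
It fails at once if a bystander is moved more than 30 mm (distance of any of cup, spoon_rest, pinch_bowl, spatula from where it was at the start of the episode above 0.03 m).
It also fails if it takes over 61 s, if anything falls off the work surface, if the arm or the gripper's body presses on something with over 40 N, if the wrist force passes 120 N, or if a joint passes its speed limit or range.

## Robot

A 6-joint arm with a two-finger parallel gripper is mounted at the origin on the work surface. World frame = base frame: x ahead of the robot, y to its left, z up, the work surface at z = 0. Lengths are in m, angles in rad, forces in N, time in s.
With the tool pointing down it reaches from about 0.325 to 0.925 m from the base axis. Payload 3.1 kg.
Tool frame: the origin (TCP) lies midway between the tips of the shut fingers; the grasp point (between the pads) lies 19 mm behind it; x points along the fingers, z is the direction in which the jaws open and shut, and the axes are right-handed (so a half turn about x gives the same grasp; the last joint's range is limited). The gripper opens to 85 mm and grips with 20 to 120 N. Pads are 22 mm wide; open, the fingers measure 114 mm over their backs; the gripper's body (76 mm by 85 mm) begins 54 mm behind the grasp point. The pads swing forward as they close: fully open they stand 13 mm farther back than shut.
Start: joints at [1.138, 0.217, 1.613, -0, 1.311, -0.112], TCP at [0.197, 0.593, 0.199] pointing down, gripper open.
Joint ranges: [-2.75, 2.75], [-0.78, 2.1], [0.31, 2.55], [-1.13, 4.27], [0.13, 2.63], [-2.58, 2.58]. Speed limits (rad/s): [2.79, 2.79, 3.14, 3.14, 3.14, 3.14].

## Interface

Orientations are given as a rotation vector (axis times angle).
In Python, from station import * gives the robot as it stands. The module is installed in compiled form; this text tells all that it offers.
- The arm moves only by the tool move_arm, never from a script. Its argument "motion" is a list of rows, each an object of numbers: "tx", "ty", "tz": the shift along the tool's x, y, z scaled (see below); "wx", "wy", "wz": the turn, a rotation vector about the tool's x, y, z scaled (see below). A call has 1 to 20 rows; each row is the pose to reach, as a shift and turn from the pose commanded when the call began, along the tool's axes at that moment, turning the shorter way round; what a row does not reach only later rows make up. The controller multiplies each number of a shift by 0.15 m and each number of a turn by 180 degrees. A row lasts 1/12 s, in which the tool goes at most 41.7 mm and 7.16 degrees, less where a joint would pass 70% of its speed; a pose out of reach is approached as far as the arm can. A call with a number of a shift or a turn outside -1 to 1 is refused whole. A call with a gripper value outside its range is refused whole. "claw" is the closure, from -1 (fully open) to 1 (shut), so that 0 is half open, set as the call begins (left out, the last holds). The fingers move at their own pace and stop on an object; the grip force is fixed at half the most. Time passes only in rows, so rows that repeat a pose let the fingers close. It gives the time, the measured TCP pose, the force and the opening at its end, in the units of the state.
- read_state(): the state, without advancing time (a new reading comes with each control period).
- get_image(name): name is "scene" or "top" or "wrist"; returns a dict with "color" (400x640x3 uint8, red, green, blue), "z_map" (400x640 float32, m along the optical axis (not along the pixel's ray), 0 where there is no reading), "vertical_fov" (degrees; the focal length in pixels is half the picture's height over the tangent of half this angle, whatever the lens; pixels are square), "cx", "cy" (the principal point, pixels), "k1" (the pictures are not rectified: a ray, as slopes to the right and down, at radius r is drawn at 1 + k1 r^2 times it, then the intrinsics apply), "pose" (4x4, takes a point from camera to world coordinates). Camera axes: x right, y down, z forward; pixel columns grow to the right and rows downward; lengths in m; the calibration is good to about 2 mm. A picture is of the moment at which its call begins.
- hand_in(): hands the job in, once; it reports no verdict.
The state is a dict: "t": time; "joint_pos": joint angles; "qd": joint speeds; "effort": joint torques, N m; "tool_pos": TCP position; "eef_rot": TCP orientation; "contact_force": force on the tool from outside, world axes, zero at the start; "torque": the same for the moment, N m; "width": finger opening in m.
Only numpy, scipy, OpenCV 4.12 (cv2) and the standard library are available. Lean on these libraries where they do the work, as an engineer would, in place of code of your own. Each camera call takes 0.05 s, during which the arm holds its last target.

## Working session

There is one attempt and no reset: what is moved stays moved. The work goes in short steps, Python scripts to look and compute and a tool call to move; the robot and the scene stay as the last step left them, time stands still between calls to the robot, and variables do not carry over. Pictures are saved under pics/ and viewed, and the job is handed in when it is done.

Besides the shell and the picture viewer there is one more tool, called after "Emit:" as a command line: name --argument value ..., lists and objects as JSON in quotes. move_arm: Moves the arm, as the interface text tells. Shifts and turns lie within -1 to 1; 1 stands for 0.15 m of shift or 180 degrees of turn. Its arguments: {"type":"object","properties":{"motion":{"type":"array","items":{"type":"object","properties":{"tx":{"type":"number","minimum":-1,"maximum":1},"ty":{"type":"number","minimum":-1,"maximum":1},"tz":{"type":"number","minimum":-1,"maximum":1},"wx":{"type":"number","minimum":-1,"maximum":1},"wy":{"type":"number","minimum":-1,"maximum":1},"wz":{"type":"number","minimum":-1,"maximum":1}}}},"claw":{"type":"number"}},"required":["motion"]}

```bash
mkdir -p pics; cat > h.py <<'E'
from station import *
import numpy as np, cv2
from scipy.spatial.transform import Rotation as R
def intr(im):
    h,w=im["color"].shape[:2]; f=h/2/np.tan(np.radians(im["vertical_fov"])/2)
    return f,im["cx"],im["cy"],im["k1"]
def rays(im,uv):
    f,cx,cy,k=intr(im); uv=np.atleast_2d(np.asarray(uv,float))
    d=(uv-[cx,cy])/f; s=d.copy()
    for _ in range(30): s=d/(1+k*(s**2).sum(1,keepdims=True))
    return np.c_[s,np.ones(len(s))]
def on_plane(im,uv,z):
    T=np.array(im["pose"]); r=rays(im,uv)@T[:3,:3].T; o=T[:3,3]
    return o+r*((z-o[2])/r[:,2:3])
def cloud(im):
    h,w=im["z_map"].shape; v,u=np.mgrid[:h,:w]
    r=rays(im,np.c_[u.ravel(),v.ravel()])*im["z_map"].reshape(-1,1)
    T=np.array(im["pose"]); return (r@T[:3,:3].T+T[:3,3]).reshape(h,w,3)
def proj(im,P):
    f,cx,cy,k=intr(im);T=np.array(im["pose"]);p=(np.atleast_2d(P)-T[:3,3])@T[:3,:3]
    s=p[:,:2]/p[:,2:]; return s*(1+k*(s**2).sum(1,keepdims=True))*f+[cx,cy]
def save(im,n): cv2.imwrite("pics/"+n,im["color"][:,:,::-1])
E
python3 - <<'E'
from h import *
print(read_state())
for n in("scene","top","wrist"):
    im=get_image(n);save(im,n+"0.png");print(n,im["vertical_fov"],im["cx"],im["cy"],im["k1"],np.round(im["pose"],3).tolist())
E
```

```text
{'t': 0.0, 'joint_pos': array([ 1.13781134e+00,  2.17795148e-01,  1.61495731e+00,  2.39409238e-05,
        1.31126421e+00, -1.12203402e-01]), 'qd': array([ 1.70459149e-03,  1.84070029e-04,  2.24222128e-04,  8.23408786e-05,
       -1.05878651e-03,  3.13111351e-04]), 'effort': array([ 4.34580425e-04, -3.96859789e+01, -3.03849721e+01, -7.42138400e-05,
        9.95352661e-03,  3.14733253e-07]), 'tool_pos': array([0.19666256, 0.59230781, 0.19763082]), 'eef_rot': array([-0.97099297,  1.34623156,  0.96905472]), 'contact_force': array([-0.27929097,  0.02862849,  0.45791584]), 'torque': array([0.01356279, 0.0510955 , 0.02929468]), 'width': 0.0849659639358324}
scene 51.8950445760088 316.348902892385 203.16730543319633 -0.05197869932303512 [[0.708, 0.52, -0.479, 0.973], [0.706, -0.529, 0.47, -0.376], [-0.009, -0.671, -0.741, 0.753], [0.0, 0.0, 0.0, 1.0]]
top 44.95315030568435 318.26235320843415 203.54696385499918 0.030858529258132313 [[-0.003, -0.988, 0.157, 0.328], [-1.0, 0.003, -0.003, 0.069], [0.003, -0.157, -0.988, 1.3], [0.0, 0.0, 0.0, 1.0]]
wrist 63.69342493710622 319.7353831031498 203.93298063357602 -0.006699258944749064 [[0.316, 0.903, 0.29, 0.122], [0.949, -0.3, -0.1, 0.618], [-0.003, 0.306, -0.952, 0.374], [0.0, 0.0, 0.0, 1.0]]
```

View pics/scene0.png

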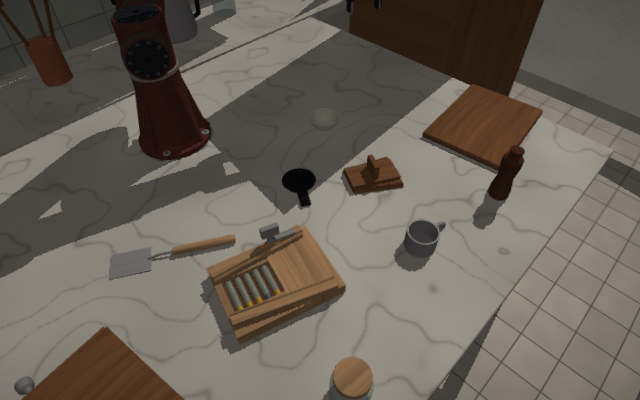

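View pics/top0.png

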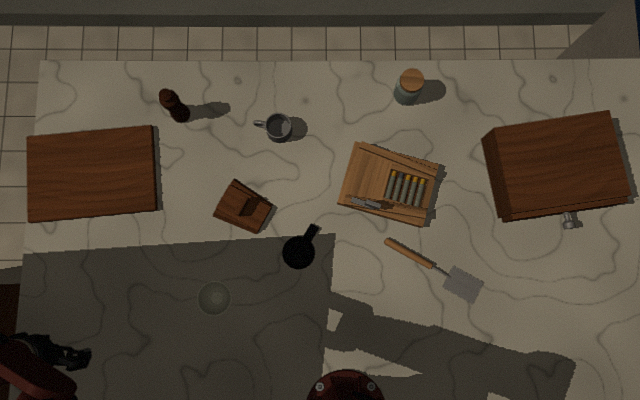

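View pics/wrist0.png

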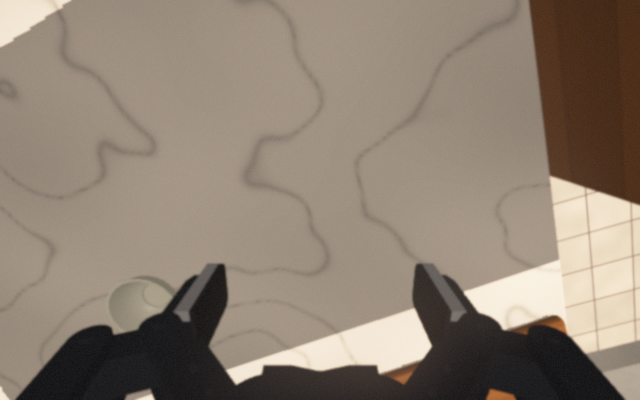

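The top view shows the lid near pixel (243,205), the box at (390,185) with its open end on the left, and the knob at about (367,203). Next I'll measure with the depth maps.

```bash
python3 - <<'E'
from h import *
for n,(a,b,c,d) in (("top",(190,120,460,280)),("scene",(190,140,450,350))):
    im=get_image(n); np.save(n+"_c.npy",cloud(im))
    crop=im["color"][b:d,a:c,::-1]; s=min(800//(c-a),600//(d-b))
    crop=np.clip(crop.astype(float)*2,0,255).astype(np.uint8)
    cv2.imwrite(f"pics/{n}_crop.png",cv2.resize(crop,None,fx=s,fy=s,interpolation=cv2.INTER_CUBIC)); print(s)
    P=cloud(im); z=P[...,2]
    for nm,(x0,x1,y0,y1) in {"lid":(210,275,175,235),"box":(335,440,140,230)}.items():
        if n=="top":
            zz=z[y0:y1,x0:x1]; print(nm,np.histogram(zz,bins=np.arange(-.005,.1,.005)))
E
```

```text
2
lid (array([ 824, 1085,  290,  288,  523,  630,   51,    7,   10,    6,    9,
         15,   67,   28,    2,    0,    0,    0,    0,    0]), array([-0.005,  0.   ,  0.005,  0.01 ,  0.015,  0.02 ,  0.025,  0.03 ,
        0.035,  0.04 ,  0.045,  0.05 ,  0.055,  0.06 ,  0.065,  0.07 ,
        0.075,  0.08 ,  0.085,  0.09 ,  0.095]))
box (array([1291, 2078,  285,  159,  318,  503, 1348, 1611,  242,  784,  545,
         82,   12,    4,    4,    6,    5,    6,   18,   54]), array([-0.005,  0.   ,  0.005,  0.01 ,  0.015,  0.02 ,  0.025,  0.03 ,
        0.035,  0.04 ,  0.045,  0.05 ,  0.055,  0.06 ,  0.065,  0.07 ,
        0.075,  0.08 ,  0.085,  0.09 ,  0.095]))
2
```

View pics/top_crop.png

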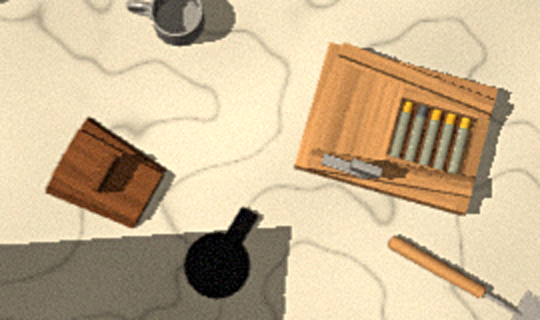

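View pics/scene_crop.png

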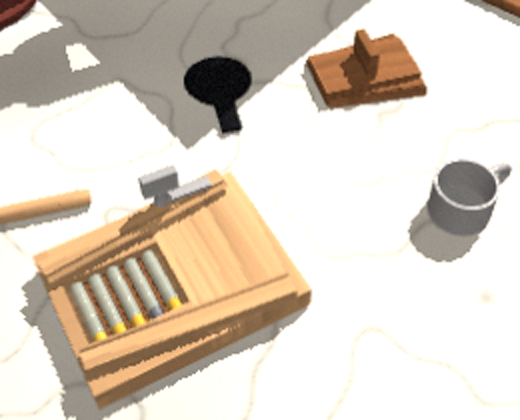

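```bash
python3 - <<'E'
from h import *
for n in("top","scene"):
    P=np.load(n+"_c.npy").reshape(-1,3)
    # lid
    def reg(cx,cy,r): return np.hypot(P[:,0]-cx,P[:,1]-cy)<r
    if n=="top":
        T=np.load("top_c.npy"); lc=T[200,235,:2]; bc=T[183,390,:2]; print("rough",lc,bc)
    m=reg(*lc,.1)
    for lo,hi in((.006,.07),(.006,.0145),(.0165,.03),(.045,.07)):
        q=P[m&(P[:,2]>lo)&(P[:,2]<hi)]
        r=cv2.minAreaRect((q[:,:2]*1000).astype(np.float32)); print(n,"lid",lo,len(q),np.round(q.mean(0),4),r, np.median(q[:,2]))
    m=reg(*bc,.16)
    for lo,hi in((.012,.06),(.04,.05),(.026,.034),(.085,.1)):
        q=P[m&(P[:,2]>lo)&(P[:,2]<hi)]
        r=cv2.minAreaRect((q[:,:2]*1000).astype(np.float32)); print(n,"box",lo,len(q),np.round(q.mean(0),4),r)
    q=P[m&(P[:,2]>.03)&(P[:,2]<.1)]
    # height map picture
H=[]
for n in("top","scene"):
    H.append(np.load(n+"_c.npy").reshape(-1,3))
P=np.vstack(H)
for nm,c,r in(("lid",lc,.12),("box",bc,.17)):
    q=P[(abs(P[:,0]-c[0])<r)&(abs(P[:,1]-c[1])<r)&(P[:,2]>-.02)&(P[:,2]<.11)]
    S=600; img=np.zeros((S,S,3),np.uint8)
    for p in q[np.argsort(q[:,2])]:
        u=int((c[1]+r-p[1])/(2*r)*S); v=int((c[0]+r-p[0])/(2*r)*S)
        col=cv2.applyColorMap(np.uint8([[np.clip(p[2]/.1*255,0,255)]]),cv2.COLORMAP_JET)[0,0].tolist()
        cv2.circle(img,(u,v),3,col,-1)
    cv2.imwrite(f"pics/hm_{nm}.png",img)
E
```

```text
rough [0.54170343 0.28729428] [ 0.58713712 -0.12914613]
top lid 0.006 1846 [0.5235 0.2678 0.0203] ((540.0404663085938, 291.21429443359375), (193.0747833251953, 184.7080078125), 20.916370391845703) 0.019360412545893824
top lid 0.006 469 [0.5265 0.2747 0.0102] ((540.0404663085938, 291.21429443359375), (193.0747833251953, 184.7080078125), 20.916370391845703) 0.010353629681549403
top lid 0.0165 1105 [0.522  0.2645 0.0208] ((522.2774047851562, 265.84161376953125), (130.16162109375, 93.17719268798828), 61.26573181152344) 0.020719300696985243
top lid 0.045 121 [0.522  0.2643 0.0576] ((522.43408203125, 265.29119873046875), (15.297057151794434, 50.60330581665039), 60.77157211303711) 0.05804785363148257
top box 0.012 5576 [ 0.5835 -0.1216  0.0325] ((555.0771484375, -113.10665893554688), (235.7760772705078, 242.54701232910156), 73.11590576171875)
top box 0.04 1329 [ 0.5883 -0.1379  0.0445] ((583.7500610351562, -129.42135620117188), (215.16598510742188, 177.0853271484375), 73.62863159179688)
top box 0.026 2638 [ 0.5894 -0.1022  0.0302] ((585.8565673828125, -122.54719543457031), (235.120849609375
[... 747 characters left out ...]
062, 265.9002685546875), (14.681792259216309, 52.00943374633789), 64.7383041381836) 0.05598060375348063
scene box 0.012 8906 [ 0.5931 -0.1272  0.0309] ((555.0911254882812, -111.25434875488281), (236.569091796875, 242.83175659179688), 73.55659484863281)
scene box 0.04 2176 [ 0.5941 -0.1394  0.043 ] ((584.1021728515625, -128.1028289794922), (216.35231018066406, 176.34478759765625), 73.82778930664062)
scene box 0.026 4162 [ 0.5982 -0.1065  0.0289] ((585.3004760742188, -120.11820983886719), (236.47964477539062, 179.28042602539062), 73.53772735595703)
scene box 0.085 113 [ 0.5227 -0.0741  0.0896] ((522.073486328125, -72.87269592285156), (39.970088958740234, 13.628743171691895), 70.10086822509766)
```

View pics/hm_box.png

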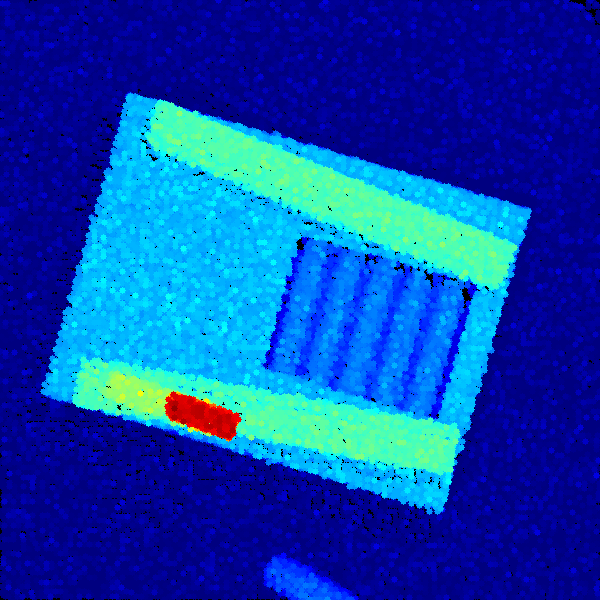

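View pics/hm_lid.png

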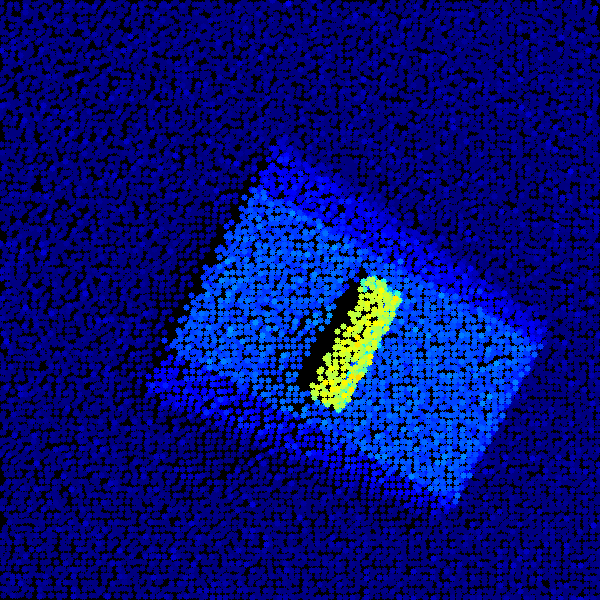

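```bash
cat >> h.py <<'E'
def yawR(a): # tool x down, tool z at world angle a
    x=np.array([0,0,-1.]); z=np.array([np.cos(a),np.sin(a),0]); return np.c_[x,np.cross(z,x),z]
def delta(p,a,p0=None,R0=None):
    s=read_state(); R0=R.from_rotvec(s["eef_rot"]).as_matrix() if R0 is None else R0
    p0=s["tool_pos"] if p0 is None else p0
    t=R0.T@(np.array(p)-p0)/.15; w=R.from_matrix(R0.T@yawR(a)).as_rotvec()/np.pi
    print("t",np.round(t,4),"w",np.round(w,4),"mm",np.linalg.norm(t)*150,"deg",np.linalg.norm(w)*180)
BX=np.array([.5814,-.1357]);BA=np.radians(-106.45)
def box2w(x,y): return BX+[x*np.cos(BA)-y*np.sin(BA),x*np.sin(BA)+y*np.cos(BA)]
def w2box(p): d=np.array(p[:2])-BX; return np.array([d[0]*np.cos(BA)+d[1]*np.sin(BA),-d[0]*np.sin(BA)+d[1]*np.cos(BA)])
E
python3 - <<'E'
from h import *
s=read_state();M=R.from_rotvec(s["eef_rot"]).as_matrix();print(np.round(M,3))
a=np.arctan2(M[1,2],M[0,2]);print("tool z yaw",np.degrees(a),"j1,j6",np.degrees(s["joint_pos"][[0,5]]))
for k in(0,np.pi): delta((.5237,.2655,.12),np.radians(-118.8)+k)
P=np.load("top_c.npy"); print("cup",P[127,278],"rest",P[252,298],"bowl",P[298,214])
E
```

```text
[[-0.    -0.949  0.315]
 [-0.001  0.315  0.949]
 [-1.     0.    -0.001]]
tool z yaw 71.61875742433098 j1,j6 [65.19075191 -6.42821661]
t [ 0.5235 -2.7556 -1.3828] w [-9.421e-01  0.000e+00 -5.000e-04] mm 469.09021764687054 deg 169.5812486411481
t [ 0.5235 -2.7556 -1.3828] w [ 0.0579 -0.0004 -0.    ] mm 469.09021764687054 deg 10.418949681971036
cup [0.75031253 0.17571182 0.00394865] rest [0.40306259 0.11873907 0.01041342] bowl [0.28402609 0.33927757 0.00240275]
```

Emit:
move_arm --motion '[{"ty": -1,"tz": -0.5},{"ty": -1,"tz": -0.5},{"ty": -1,"tz": -0.5},{"ty": -1,"tz": -0.5},{"ty": -1,"tz": -0.5},{"ty": -1,"tz": -0.5},{"ty": -1,"tz": -0.5}]' --claw -1

```text
schema error: expected keys tx, ty, tz, wx, wy, wz
```

Emit:
move_arm --motion '[{"ty": -1,"tz": -0.5},{"ty": -1,"tz": -0.5},{"ty": -1,"tz": -0.5},{"ty": -1,"tz": -0.5},{"ty": -1,"tz": -0.5},{"ty": -1,"tz": -0.5},{"ty": -1,"tz": -0.5}]'

```text
schema error: expected keys tx, ty, tz, wx, wy, wz
```

```bash
python3 - <<'E'
from h import *
s=read_state();print(s["t"],s["tool_pos"],np.degrees(s["joint_pos"]))
im=get_image("wrist");save(im,"w1.png")
delta((.5237,.2655,.12),np.radians(61.2))
P=cloud(im); q=P.reshape(-1,3)
for lo,hi in((.0165,.024),(.05,.065)):
    g=q[(np.hypot(q[:,0]-.5237,q[:,1]-.2655)<.1)&(q[:,2]>lo)&(q[:,2]<hi)]
    print(len(g),cv2.minAreaRect((g[:,:2]*1000).astype(np.float32)))
E
```

```text
0.25 [0.19688908 0.59276389 0.19834922] [ 6.51907519e+01  1.24535909e+01  9.24813068e+01  8.38053206e-04
  7.51292054e+01 -6.42821661e+00]
t [ 0.5244 -2.7556 -1.3836] w [ 0.0579 -0.0003 -0.    ] mm 469.1620386599632 deg 10.41811080158473
0 ((0.0, 0.0), (0.0, 0.0), 0.0)
0 ((0.0, 0.0), (0.0, 0.0), 0.0)
```

View pics/w1.png

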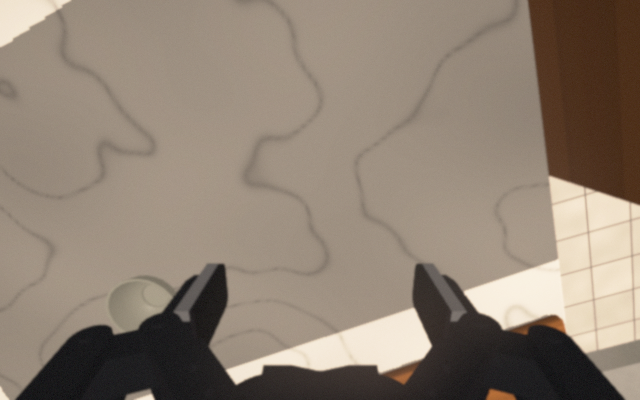

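All six keys are required, so I'll resend the move in full.

Emit:
move_arm --motion '[{"tx": 0,"ty": -1,"tz": -0.5,"wx": 0,"wy": 0,"wz": 0},{"tx": 0,"ty": -1,"tz": -0.5,"wx": 0,"wy": 0,"wz": 0},{"tx": 0,"ty": -1,"tz": -0.5,"wx": 0,"wy": 0,"wz": 0},{"tx": 0,"ty": -1,"tz": -0.5,"wx": 0,"wy": 0,"wz": 0},{"tx": 0,"ty": -1,"tz": -0.5,"wx": 0,"wy": 0,"wz": 0},{"tx": 0,"ty": -1,"tz": -0.5,"wx": 0,"wy": 0,"wz": 0}]' --claw -1

```text
t: 0.8
tool_pos: [0.3173, 0.4732, 0.1991]
eef_rot: [-0.966, 1.346, 0.967]
contact_force: [-0.0, -0.3, -0.3]
width: 0.0851
```

Emit:
move_arm --motion '[{"tx": 0,"ty": -1,"tz": -0.5,"wx": 0,"wy": 0,"wz": 0},{"tx": 0,"ty": -1,"tz": -0.5,"wx": 0,"wy": 0,"wz": 0},{"tx": 0,"ty": -1,"tz": -0.5,"wx": 0,"wy": 0,"wz": 0},{"tx": 0,"ty": -1,"tz": -0.5,"wx": 0,"wy": 0,"wz": 0},{"tx": 0,"ty": -1,"tz": -0.5,"wx": 0,"wy": 0,"wz": 0},{"tx": 0,"ty": -1,"tz": -0.5,"wx": 0,"wy": 0,"wz": 0}]'

```text
t: 1.3
tool_pos: [0.4352, 0.356, 0.1991]
eef_rot: [-0.967, 1.345, 0.968]
contact_force: [-1.0, 0.4, -0.9]
width: 0.0855
```

```bash
python3 - <<'E'
from h import *
s=read_state();print(s["t"],s["tool_pos"],np.degrees(s["joint_pos"]))
im=get_image("wrist");save(im,"w2.png")
delta((.5237,.2655,.12),np.radians(61.2))
P=cloud(im); q=P.reshape(-1,3)
for lo,hi in((.0165,.024),(.05,.065)):
    g=q[(np.hypot(q[:,0]-.5237,q[:,1]-.2655)<.1)&(q[:,2]>lo)&(q[:,2]<hi)]
    print(len(g),cv2.minAreaRect((g[:,:2]*1000).astype(np.float32)))
E
```

```text
1.3 [0.43522882 0.3559796  0.19906091] [ 3.21016349e+01  4.81013830e+00  1.01045810e+02  4.63755731e-02
  7.41364940e+01 -3.93770220e+01]
t [ 0.5251 -0.76   -0.3897] w [ 0.0577  0.0001 -0.0004] mm 150.38846845718265 deg 10.380207558443741
5018 ((522.1002807617188, 267.8533935546875), (130.07608032226562, 73.22124481201172), 61.514305114746094)
562 ((521.6334838867188, 268.2398986816406), (14.07511043548584, 51.72010803222656), 61.33600616455078)
```

View pics/w2.png

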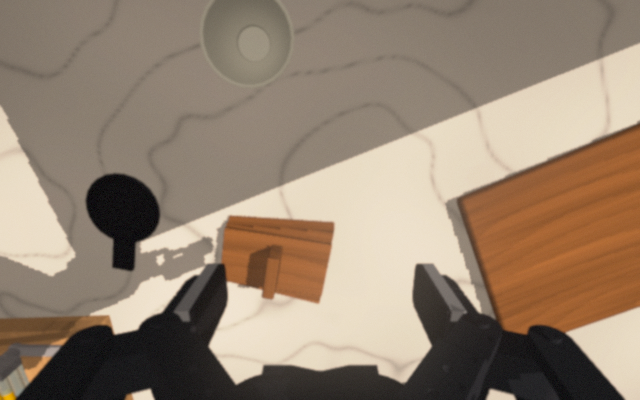

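The wrist view shows the lid at about (275,260), with its bar at (0.5216, 0.268) and an angle of 61.4°. That matches the other cameras to within 3 mm. I'll move above it.

Emit:
move_arm --motion '[{"tx": 0.3,"ty": -0.75,"tz": -0.385,"wx": 0.058,"wy": 0,"wz": 0},{"tx": 0.5,"ty": -0.75,"tz": -0.385,"wx": 0.058,"wy": 0,"wz": 0},{"tx": 0.5,"ty": -0.75,"tz": -0.385,"wx": 0.058,"wy": 0,"wz": 0},{"tx": 0.5,"ty": -0.75,"tz": -0.385,"wx": 0.058,"wy": 0,"wz": 0},{"tx": 0.5,"ty": -0.75,"tz": -0.385,"wx": 0.058,"wy": 0,"wz": 0},{"tx": 0.5,"ty": -0.75,"tz": -0.385,"wx": 0.058,"wy": 0,"wz": 0},{"tx": 0.5,"ty": -0.75,"tz": -0.385,"wx": 0.058,"wy": 0,"wz": 0},{"tx": 0.5,"ty": -0.75,"tz": -0.385,"wx": 0.058,"wy": 0,"wz": 0}]'

```text
t: 2.02
tool_pos: [0.5226, 0.2683, 0.1254]
eef_rot: [-0.833, 1.403, 0.833]
contact_force: [0.7, 0.7, -1.0]
width: 0.0852
```

```bash
python3 - <<'E'
from h import *
s=read_state();print(s["t"],s["tool_pos"],s["contact_force"])
im=get_image("wrist");save(im,"w3.png")
P=cloud(im); q=P.reshape(-1,3)
for lo,hi in((.0165,.024),(.05,.065)):
    g=q[(np.hypot(q[:,0]-.5237,q[:,1]-.2655)<.1)&(q[:,2]>lo)&(q[:,2]<hi)]
    print(len(g),cv2.minAreaRect((g[:,:2]*1000).astype(np.float32)),np.median(g[:,2]))
delta((.5225,.267,.025),np.radians(61.3))
E
```

```text
2.0167 [0.52263266 0.26825358 0.12538685] [ 0.71525452  0.66293714 -1.03475391]
9923 ((522.2750244140625, 268.2005920410156), (130.3884735107422, 71.96660614013672), 61.37059020996094) 0.021428635554901265
1090 ((521.904296875, 268.076416015625), (13.340898513793945, 51.644500732421875), 61.6375732421875) 0.05933120091426014
t [ 6.701e-01 -5.000e-04 -8.500e-03] w [0.0002 0.0007 0.0004] mm 100.52804396273204 deg 0.1439423608858707
```

View pics/w3.png

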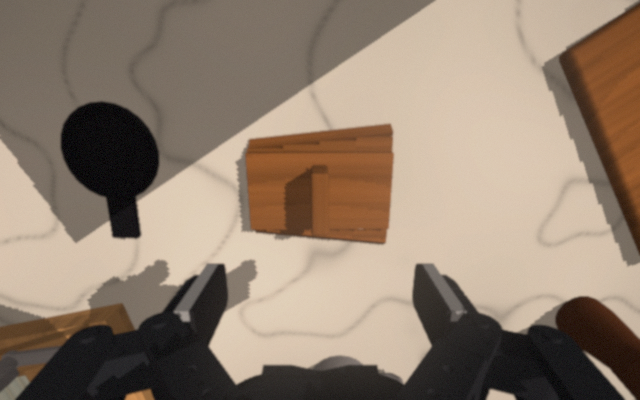

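The gripper is centred over the bar, which is at about (320,200) in the picture. I'll descend and grip.

Emit:
move_arm --motion '[{"tx": 0.25,"ty": 0,"tz": 0,"wx": 0,"wy": 0,"wz": 0},{"tx": 0.45,"ty": 0,"tz": 0,"wx": 0,"wy": 0,"wz": 0},{"tx": 0.57,"ty": 0,"tz": 0,"wx": 0,"wy": 0,"wz": 0},{"tx": 0.63,"ty": 0,"tz": 0,"wx": 0,"wy": 0,"wz": 0},{"tx": 0.66,"ty": 0,"tz": 0,"wx": 0,"wy": 0,"wz": 0},{"tx": 0.66,"ty": 0,"tz": 0,"wx": 0,"wy": 0,"wz": 0},{"tx": 0.66,"ty": 0,"tz": 0,"wx": 0,"wy": 0,"wz": 0}]'

```text
t: 2.65
tool_pos: [0.5242, 0.2668, 0.0266]
eef_rot: [-0.832, 1.403, 0.831]
contact_force: [0.7, -0.1, 0.5]
width: 0.0855
```

Emit:
move_arm --motion '[{"tx": 0,"ty": 0,"tz": 0,"wx": 0,"wy": 0,"wz": 0},{"tx": 0,"ty": 0,"tz": 0,"wx": 0,"wy": 0,"wz": 0},{"tx": 0,"ty": 0,"tz": 0,"wx": 0,"wy": 0,"wz": 0},{"tx": 0,"ty": 0,"tz": 0,"wx": 0,"wy": 0,"wz": 0},{"tx": 0,"ty": 0,"tz": 0,"wx": 0,"wy": 0,"wz": 0},{"tx": 0,"ty": 0,"tz": 0,"wx": 0,"wy": 0,"wz": 0},{"tx": 0,"ty": 0,"tz": 0,"wx": 0,"wy": 0,"wz": 0},{"tx": 0,"ty": 0,"tz": 0,"wx": 0,"wy": 0,"wz": 0},{"tx": 0,"ty": 0,"tz": 0,"wx": 0,"wy": 0,"wz": 0},{"tx": 0,"ty": 0,"tz": 0,"wx": 0,"wy": 0,"wz": 0}]' --claw 1

```text
t: 3.48
tool_pos: [0.5238, 0.2662, 0.0258]
eef_rot: [-0.831, 1.404, 0.831]
contact_force: [-1.0, 0.1, 4.2]
width: 0.0003
```

The fingers closed to nothing, so I'll look.

```bash
python3 - <<'E'
from h import *
s=read_state();print(s["width"],s["tool_pos"])
for n in("wrist","scene","top"):
    im=get_image(n)
    if n!="wrist":
        a,b,c,d=(300,100,460,220) if n=="scene" else (180,150,320,260)
        c=im["color"][b:d,a:c,::-1]; cv2.imwrite(f"pics/{n}4.png",np.clip(cv2.resize(c,None,fx=5,fy=5).astype(float)*1.6,0,255).astype(np.uint8))
    else: save(im,"w4.png")
E
```

```text
0.0002847320301550494 [0.52384252 0.26619378 0.02579403]
```

View pics/w4.png

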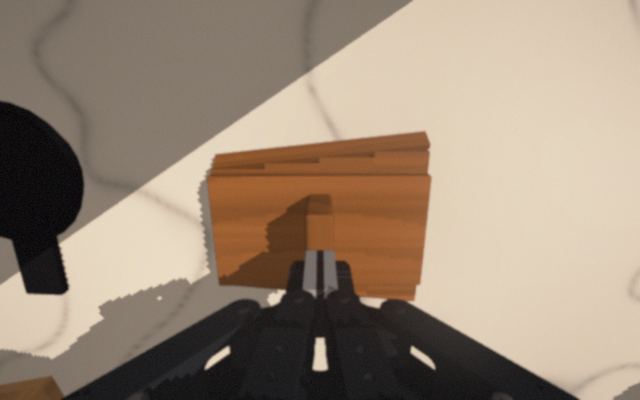

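View pics/scene4.png

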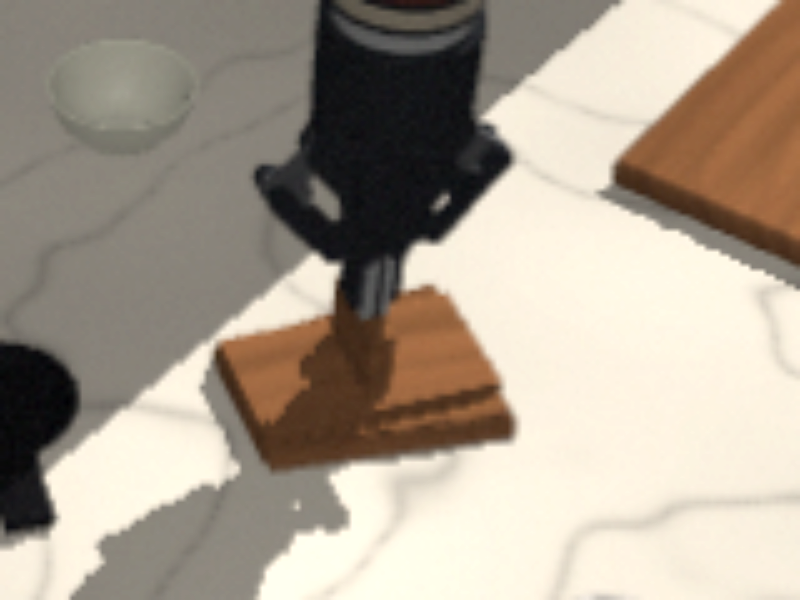

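View pics/top4.png

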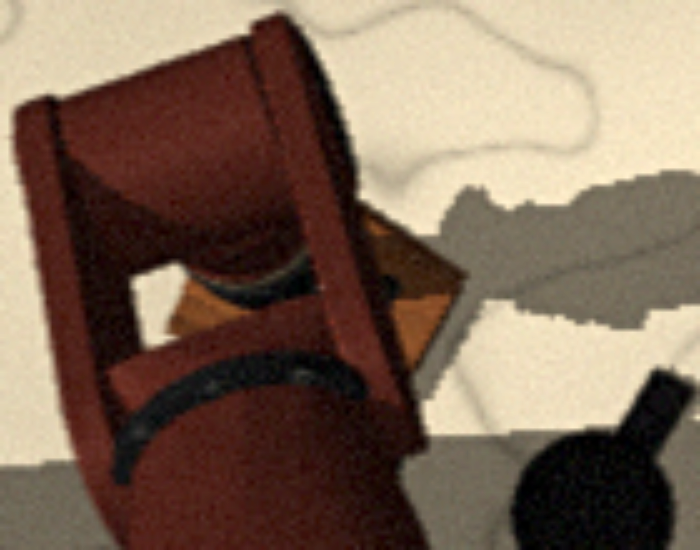

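```bash
python3 - <<'E'
from h import *
for n in("wrist","scene"):
    im=get_image(n);P=cloud(im)
    if n=="wrist":
        for uv in((320,225),(320,245),(312,265),(330,265),(312,285),(330,285),(260,230),(380,230)): print(uv,np.round(P[uv[1],uv[0]],4))
    else:
        for y in range(150,186,2): print(y,[ (x,np.round(P[y,x],3).tolist()) for x in (370,374,378)])
E
```

```text
(320, 225) [0.5042 0.2774 0.0594]
(320, 245) [0.513  0.2726 0.0604]
(312, 265) [0.5118 0.2693 0.0791]
(330, 265) [0.516  0.2758 0.0781]
(312, 285) [0.5125 0.2693 0.0938]
(330, 285) [0.5157 0.2755 0.0941]
(260, 230) [0.5028 0.2368 0.0215]
(380, 230) [0.5379 0.3005 0.0214]
150 [(370, [0.523, 0.25, 0.103]), (374, [0.531, 0.255, 0.104]), (378, [0.537, 0.262, 0.103])]
152 [(370, [0.523, 0.25, 0.096]), (374, [0.532, 0.254, 0.099]), (378, [0.536, 0.265, 0.095])]
154 [(370, [0.523, 0.252, 0.088]), (374, [0.973, -0.376, 0.753]), (378, [0.537, 0.266, 0.088])]
156 [(370, [0.524, 0.251, 0.083]), (374, [0.531, 0.257, 0.084]), (378, [0.537, 0.266, 0.082])]
158 [(370, [0.525, 0.251, 0.077]), (374, [0.532, 0.257, 0.078]), (378, [0.538, 0.267, 0.075])]
160 [(370, [0.524, 0.253, 0.069]), (374, [0.532, 0.258, 0.071]), (378, [0.535, 0.272, 0.064])]
162 [(370, [0.519, 0.261, 0.054]), (374, [0.532, 0.26, 0.063]), (378, [0.51, 0.309, 0.017])]
164 [(370, [0.52, 0.26, 0.048]), (374, [0.532, 0.26, 0.056]), (378, [0.517, 0.3, 0.021])]
166 [(370, [0.521, 0.261, 0.041]), (374, [0.536, 0.256, 0.055]), (378, [0.54
[... 166 characters left out ...]
, 0.049]), (378, [0.548, 0.258, 0.048])]
172 [(370, [0.525, 0.258, 0.025]), (374, [0.542, 0.25, 0.042]), (378, [0.548, 0.26, 0.039])]
174 [(370, [0.525, 0.258, 0.018]), (374, [0.544, 0.249, 0.037]), (378, [0.549, 0.259, 0.033])]
176 [(370, [0.53, 0.252, 0.018]), (374, [0.545, 0.249, 0.031]), (378, [0.546, 0.265, 0.02])]
178 [(370, [0.535, 0.247, 0.018]), (374, [0.545, 0.25, 0.023]), (378, [0.549, 0.262, 0.017])]
180 [(370, [0.539, 0.242, 0.017]), (374, [0.547, 0.248, 0.019]), (378, [0.554, 0.255, 0.019])]
182 [(370, [0.543, 0.237, 0.017]), (374, [0.551, 0.244, 0.017]), (378, [0.556, 0.253, 0.015])]
184 [(370, [0.547, 0.232, 0.016]), (374, [0.552, 0.243, 0.012]), (378, [0.558, 0.252, 0.009])]
```

Emit:
move_arm --motion '[{"tx": -0.2,"ty": 0,"tz": 0,"wx": 0,"wy": 0,"wz": 0},{"tx": -0.4,"ty": 0,"tz": 0,"wx": 0,"wy": 0,"wz": 0},{"tx": -0.4,"ty": 0,"tz": 0,"wx": 0,"wy": 0,"wz": 0},{"tx": -0.4,"ty": 0,"tz": 0,"wx": 0,"wy": 0,"wz": 0},{"tx": -0.4,"ty": 0,"tz": 0,"wx": 0,"wy": 0,"wz": 0}]'

```text
t: 4.15
tool_pos: [0.5221, 0.2655, 0.0841]
eef_rot: [-0.831, 1.408, 0.832]
contact_force: [-0.9, 0.2, -0.5]
width: 0.0
```

```bash
python3 - <<'E'
from h import *
s=read_state();print(s["width"],s["tool_pos"],s["contact_force"],s["joint_pos"])
im=get_image("scene");P=cloud(im);C=im["color"].astype(int)
for y in range(120,176,2): print(y,[ (x,np.round(P[y,x],3).tolist(),C[y,x].tolist()) for x in (370,374)])
c=im["color"][90:210,300:460,::-1]; cv2.imwrite("pics/s5.png",np.clip(cv2.resize(c,None,fx=5,fy=5).astype(float)*1.6,0,255).astype(np.uint8))
print(proj(im,s["tool_pos"]))
im=get_image("wrist");save(im,"w5.png");print(proj(im,s["tool_pos"]))
E
```

```text
3.084186123432752e-05 [0.5220889  0.26553167 0.08405849] [-0.86986951  0.23144571 -0.48809966] [ 3.50744593e-01  2.59021863e-01  1.79367272e+00 -7.67319823e-05
  1.09069620e+00 -7.17043106e-01]
120 [(370, [0.509, 0.255, 0.181], [10, 12, 12]), (374, [0.53, 0.242, 0.199], [14, 14, 15])]
122 [(370, [0.508, 0.259, 0.173], [9, 9, 11]), (374, [0.53, 0.243, 0.193], [12, 12, 13])]
124 [(370, [0.509, 0.258, 0.168], [11, 12, 14]), (374, [0.53, 0.244, 0.187], [10, 10, 14])]
126 [(370, [0.515, 0.25, 0.17], [14, 13, 15]), (374, [0.529, 0.246, 0.18], [9, 10, 12])]
128 [(370, [0.52, 0.244, 0.17], [13, 13, 14]), (374, [0.528, 0.249, 0.172], [10, 10, 13])]
130 [(370, [0.523, 0.24, 0.168], [12, 13, 13]), (374, [0.528, 0.25, 0.166], [10, 9, 12])]
132 [(370, [0.512, 0.257, 0.147], [13, 12, 13]), (374, [0.528, 0.25, 0.16], [10, 11, 12])]
134 [(370, [0.513, 0.257, 0.142], [9, 11, 12]), (374, [0.525, 0.256, 0.149], [25, 25, 26])]
136 [(370, [0.516, 0.253, 0.14], [7, 10, 10]), (374, [0.526, 0.255, 0.144], [33, 33, 34])]
138 [(370, [0.513, 0.258, 0.129], [8, 11, 12]), (374, [0.525, 0.257, 0.136], [37, 37, 38
[... 1072 characters left out ...]
[(370, [0.518, 0.262, 0.053], [44, 29, 18]), (374, [0.528, 0.266, 0.056], [96, 64, 40])]
164 [(370, [0.52, 0.261, 0.047], [42, 27, 17]), (374, [0.532, 0.261, 0.055], [92, 61, 38])]
166 [(370, [0.521, 0.26, 0.042], [42, 26, 16]), (374, [0.537, 0.254, 0.056], [90, 59, 37])]
168 [(370, [0.522, 0.26, 0.035], [44, 29, 19]), (374, [0.541, 0.25, 0.055], [50, 32, 18])]
170 [(370, [0.524, 0.258, 0.031], [41, 27, 18]), (374, [0.542, 0.25, 0.049], [48, 32, 20])]
172 [(370, [0.524, 0.259, 0.024], [42, 27, 18]), (374, [0.543, 0.25, 0.043], [51, 33, 19])]
174 [(370, [0.525, 0.258, 0.018], [45, 29, 19]), (374, [0.543, 0.251, 0.035], [49, 33, 21])]
[[373.22200432 152.59930637]]
[[320.1784491  240.71037605]]
```

View pics/s5.png

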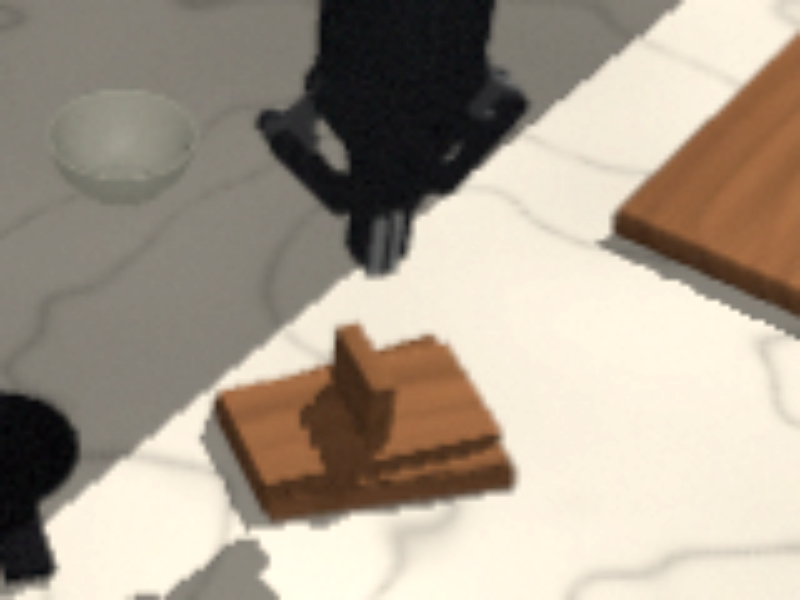

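View pics/w5.png

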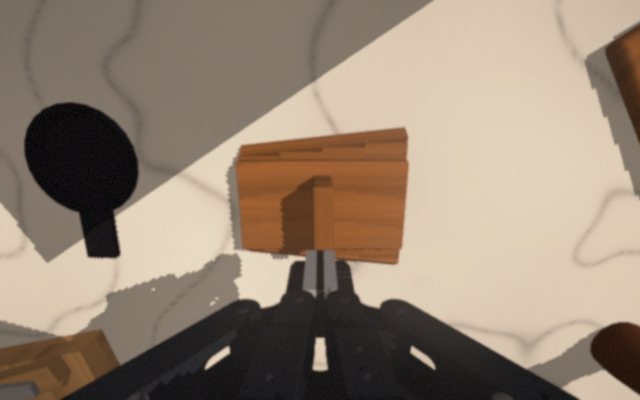

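The pictures show the shut fingertips at z≈0.118 while the state reports 0.084. They also rested on the bar's top (0.058) when 0.026 was reported. So the real tips sit about 33 mm behind the reported TCP. I'll allow for that: open here, then go deeper.

Emit:
move_arm --motion '[{"tx": 0,"ty": 0,"tz": 0,"wx": 0,"wy": 0,"wz": 0},{"tx": 0,"ty": 0,"tz": 0,"wx": 0,"wy": 0,"wz": 0},{"tx": 0,"ty": 0,"tz": 0,"wx": 0,"wy": 0,"wz": 0},{"tx": 0,"ty": 0,"tz": 0,"wx": 0,"wy": 0,"wz": 0},{"tx": 0,"ty": 0,"tz": 0,"wx": 0,"wy": 0,"wz": 0},{"tx": 0,"ty": 0,"tz": 0,"wx": 0,"wy": 0,"wz": 0},{"tx": 0,"ty": 0,"tz": 0,"wx": 0,"wy": 0,"wz": 0},{"tx": 0.2,"ty": 0,"tz": 0,"wx": 0,"wy": 0,"wz": 0},{"tx": 0.35,"ty": 0,"tz": 0,"wx": 0,"wy": 0,"wz": 0},{"tx": 0.45,"ty": 0,"tz": 0,"wx": 0,"wy": 0,"wz": 0},{"tx": 0.52,"ty": 0,"tz": 0,"wx": 0,"wy": 0,"wz": 0},{"tx": 0.57,"ty": 0,"tz": 0,"wx": 0,"wy": 0,"wz": 0},{"tx": 0.6,"ty": 0,"tz": 0,"wx": 0,"wy": 0,"wz": 0},{"tx": 0.6,"ty": 0,"tz": 0,"wx": 0,"wy": 0,"wz": 0}]' --claw -1

```text
t: 5.42
tool_pos: [0.5228, 0.2658, -0.0055]
eef_rot: [-0.831, 1.407, 0.831]
contact_force: [-1.0, 0.4, 0.0]
width: 0.0856
```

Emit:
move_arm --motion '[{"tx": 0,"ty": 0,"tz": 0,"wx": 0,"wy": 0,"wz": 0},{"tx": 0,"ty": 0,"tz": 0,"wx": 0,"wy": 0,"wz": 0},{"tx": 0,"ty": 0,"tz": 0,"wx": 0,"wy": 0,"wz": 0},{"tx": 0,"ty": 0,"tz": 0,"wx": 0,"wy": 0,"wz": 0},{"tx": 0,"ty": 0,"tz": 0,"wx": 0,"wy": 0,"wz": 0},{"tx": 0,"ty": 0,"tz": 0,"wx": 0,"wy": 0,"wz": 0},{"tx": 0,"ty": 0,"tz": 0,"wx": 0,"wy": 0,"wz": 0},{"tx": 0,"ty": 0,"tz": 0,"wx": 0,"wy": 0,"wz": 0},{"tx": 0,"ty": 0,"tz": 0,"wx": 0,"wy": 0,"wz": 0}]' --claw 1

```text
t: 6.17
tool_pos: [0.5236, 0.2661, -0.0045]
eef_rot: [-0.831, 1.405, 0.831]
contact_force: [0.3, 0.5, 3.5]
width: 0.0127
```

Gripped, with a width of about 13 mm. I'll lift.

Emit:
move_arm --motion '[{"tx": -0.15,"ty": 0,"tz": 0,"wx": 0,"wy": 0,"wz": 0},{"tx": -0.4,"ty": 0,"tz": 0,"wx": 0,"wy": 0,"wz": 0},{"tx": -0.65,"ty": 0,"tz": 0,"wx": 0,"wy": 0,"wz": 0},{"tx": -0.75,"ty": 0,"tz": 0,"wx": 0,"wy": 0,"wz": 0},{"tx": -0.75,"ty": 0,"tz": 0,"wx": 0,"wy": 0,"wz": 0},{"tx": -0.75,"ty": 0,"tz": 0,"wx": 0,"wy": 0,"wz": 0}]'

```text
t: 6.67
tool_pos: [0.5229, 0.2658, 0.1075]
eef_rot: [-0.831, 1.406, 0.831]
contact_force: [0.0, -0.3, -3.5]
width: 0.013
```

```bash
python3 - <<'E'
from h import *
s=read_state();print(s["t"],s["tool_pos"],s["width"])
e=box2w(-.067,0);print(e)
# scene view depth check of lid
im=get_image("scene");P=cloud(im).reshape(-1,3)
save(im,"s6.png")
delta((e[0],e[1],s["tool_pos"][2]),np.radians(73.55))
im=get_image("wrist");save(im,"w6.png")
E
```

```text
6.6667 [0.5229295  0.2658467  0.10748217] 0.012979889753098404
[ 0.60037296 -0.0714425 ]
t [-0.012  -1.5436 -1.7128] w [-0.0687 -0.0008 -0.0008] mm 345.8677627438475 deg 12.372853246534751
```

View pics/s6.png

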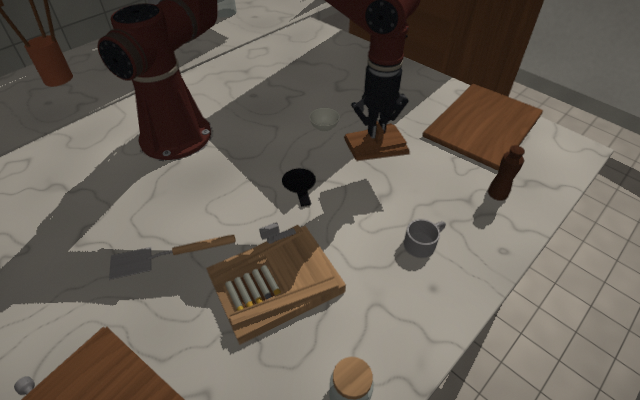

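View pics/w6.png

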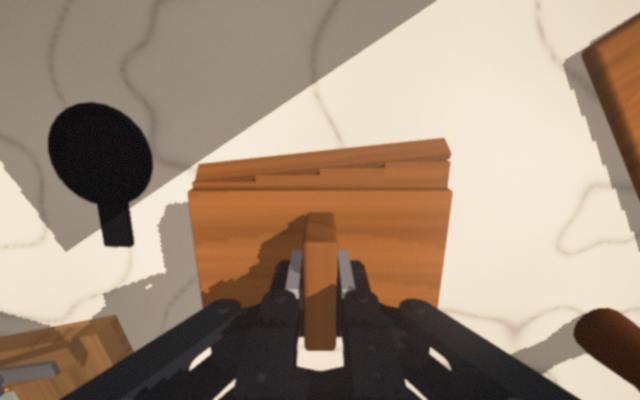

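Emit:
move_arm --motion '[{"tx": 0,"ty": -0.8,"tz": -0.9,"wx": 0,"wy": 0,"wz": 0},{"tx": 0,"ty": -0.8,"tz": -0.9,"wx": 0,"wy": 0,"wz": 0},{"tx": 0,"ty": -0.8,"tz": -0.9,"wx": 0,"wy": 0,"wz": 0},{"tx": 0,"ty": -0.8,"tz": -0.9,"wx": 0,"wy": 0,"wz": 0},{"tx": 0,"ty": -0.8,"tz": -0.9,"wx": 0,"wy": 0,"wz": 0},{"tx": 0,"ty": -0.8,"tz": -0.9,"wx": 0,"wy": 0,"wz": 0}]'

```text
t: 7.27
tool_pos: [0.5617, 0.086, 0.1045]
eef_rot: [-0.827, 1.413, 0.829]
contact_force: [-0.5, 0.8, -2.9]
width: 0.013
```

Emit:
move_arm --motion '[{"tx": 0,"ty": -0.3,"tz": -0.33,"wx": -0.03,"wy": 0,"wz": 0},{"tx": 0,"ty": -0.5,"tz": -0.55,"wx": -0.05,"wy": 0,"wz": 0},{"tx": 0,"ty": -0.65,"tz": -0.71,"wx": -0.0687,"wy": 0,"wz": 0},{"tx": 0,"ty": -0.74,"tz": -0.81,"wx": -0.0687,"wy": 0,"wz": 0},{"tx": 0,"ty": -0.74,"tz": -0.81,"wx": -0.0687,"wy": 0,"wz": 0},{"tx": 0,"ty": -0.74,"tz": -0.81,"wx": -0.0687,"wy": 0,"wz": 0},{"tx": 0,"ty": -0.74,"tz": -0.81,"wx": -0.0687,"wy": 0,"wz": 0},{"tx": 0,"ty": -0.74,"tz": -0.81,"wx": -0.0687,"wy": 0,"wz": 0}]'

```text
t: 7.93
tool_pos: [0.6004, -0.068, 0.1059]
eef_rot: [-0.994, 1.332, 0.999]
contact_force: [-0.2, 0.1, -1.8]
width: 0.013
```

```bash
python3 - <<'E'
from h import *
s=read_state();print(s["t"],s["tool_pos"],s["width"],np.degrees(s["joint_pos"]))
e=box2w(-.067,0)
delta((e[0],e[1],s["tool_pos"][2]),np.radians(73.55))
for n in("scene","top","wrist"):
    im=get_image(n);save(im,n+"7.png");np.save(n+"7.npy",cloud(im))
    P=cloud(im).reshape(-1,3)
    b=(np.hypot(P[:,0]-e[0],P[:,1]-e[1])<.11)
    for lo,hi in((.126,.137),(.165,.175)):
        g=P[b&(P[:,2]>lo)&(P[:,2]<hi)]
        if len(g)>10: print(n,len(g),cv2.minAreaRect((g[:,:2]*1000).astype(np.float32)),np.median(g[:,2]))
E
```

```text
7.9333 [ 0.60036899 -0.06799102  0.10590995] 0.012970195774979496 [-1.31394706e+01  1.54198265e+01  9.93999374e+01  4.98202561e-02
  6.53764099e+01 -8.68004150e+01]
t [-0.     -0.0065 -0.0221] w [ 0.0005  0.0002 -0.0011] mm 3.4514819306009827 deg 0.22057129891410074
scene 1590 ((600.9243774414062, -67.97901916503906), (130.826416015625, 73.4571533203125), 73.08663177490234) 0.1288669517523937
scene 156 ((607.1077880859375, -70.14997100830078), (36.83343505859375, 33.888832092285156), 16.73099136352539) 0.1674169193022893
top 151 ((590.93017578125, -54.69274139404297), (132.61465454101562, 90.06468963623047), 55.76253890991211) 0.13115773265323205
wrist 23013 ((589.1732788085938, -64.42634582519531), (130.47311401367188, 83.07344055175781), 73.77772521972656) 0.13254889463311867
wrist 4523 ((598.931396484375, -64.98234558105469), (51.3995475769043, 36.81755828857422), 8.130313873291016) 0.17041760843711706
```

View pics/wrist7.png

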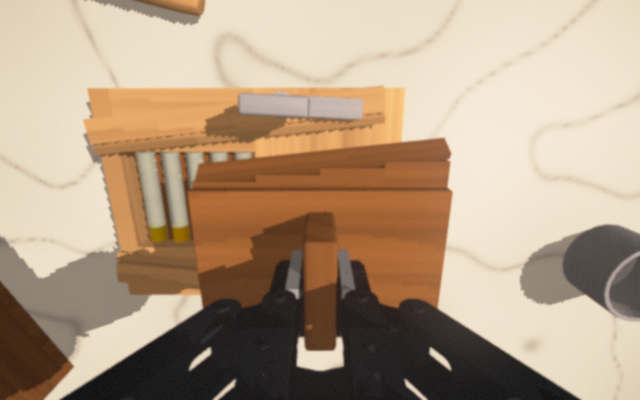

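View pics/scene7.png

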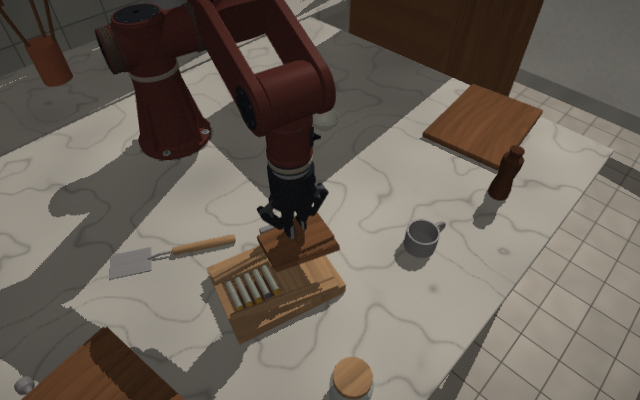

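View pics/top7.png

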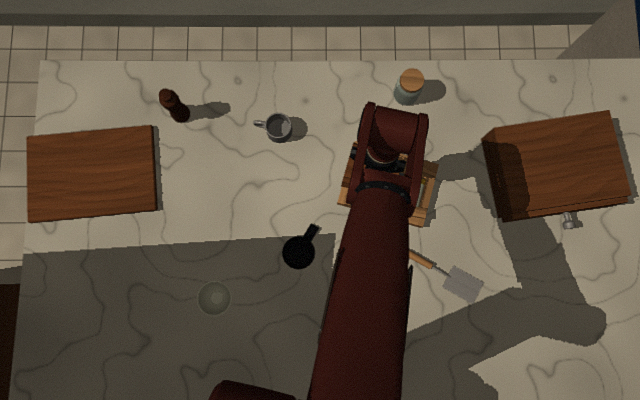

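The scene view puts the held lid within 1 mm of the way's middle line. As a cross-check, I'll use the wrist view's panel edge and the knob.

```bash
python3 - <<'E'
from h import *
P=np.load("wrist7.npy").reshape(-1,3)
def b(P): return np.array([w2box(p) for p in P])
g=P[(np.hypot(P[:,0]-.521,P[:,1]+.073)<.04)&(P[:,2]>.086)&(P[:,2]<.098)]
r=cv2.minAreaRect((g[:,:2]*1000).astype(np.float32));print("knob",r,w2box(np.array(r[0])/1000),np.median(g[:,2]))
g=P[(P[:,2]>.128)&(P[:,2]<.1365)&(np.hypot(P[:,0]-.6,P[:,1]+.068)<.11)];q=b(g)
for x in np.arange(-.12,0,.02):
    m=abs(q[:,0]-x)<.004; print("panel edge",x,np.sort(q[m,1])[:5].round(4), end=' ')
print("panel x",np.percentile(q[:,0],[.2,99.8]))
# rail: top z .04-.05 ; lip inner edge by top max y
for n in("wrist7.npy","scene_c.npy","top_c.npy"):
  P=np.load(n).reshape(-1,3)
  m=(np.hypot(P[:,0]-BX[0],P[:,1]-BX[1])<.16)&(P[:,2]>.038)&(P[:,2]<.049); q=b(P[m])
  for x in np.arange(-.09,.1,.02):
    k=(abs(q[:,0]-x)<.005); a=q[k&(q[:,1]<0),1]; c=q[k&(q[:,1]>0),1]
    if len(a)>8 and len(c)>8: print(n,round(x,2),"lips",np.percentile(a,97).round(4),np.percentile(c,3).round(4))
E
```

```text
knob ((520.4615478515625, -71.95518493652344), (39.64900207519531, 11.972846984863281), 70.39937591552734) [-0.0438791  -0.07649523] 0.09338612983005143
panel edge -0.12 [-0.0384 -0.0383 -0.0383 -0.0382 -0.0382] panel edge -0.09999999999999999 [-0.0383 -0.0382 -0.0382 -0.0382 -0.0381] panel edge -0.07999999999999999 [-0.0382 -0.0382 -0.0382 -0.0381 -0.0381] panel edge -0.059999999999999984 [-0.0381 -0.038  -0.038  -0.038  -0.038 ] panel edge -0.03999999999999998 [-0.0382 -0.0381 -0.038  -0.038  -0.0379] panel edge -0.019999999999999976 [-0.0381 -0.038  -0.0379 -0.0379 -0.0379] panel x [-0.13514016 -0.00597313]
wrist7.npy 0.03 lips -0.0486 0.0468
wrist7.npy 0.05 lips -0.0464 0.0453
wrist7.npy 0.07 lips -0.0442 0.0432
wrist7.npy 0.09 lips -0.042 0.041
scene_c.npy -0.09 lips -0.0597 0.0625
scene_c.npy -0.07 lips -0.0578 0.061
scene_c.npy -0.05 lips -0.0557 0.0565
scene_c.npy -0.03 lips -0.0543 0.0549
scene_c.npy -0.01 lips -0.0519 0.052
scene_c.npy 0.01 lips -0.0492 0.0502
scene_c.npy 0.03 lips -0.048 0.0483
scene_c.npy 0.05 lips -0.0472 0.0473
scene_c.npy 0.07 lips -0.0441 0.0444
scene_c.npy 0.09 lips -0.0427 0.0423
top_c.npy -0.09 lips -0.0606 0.061
top_c.npy -0.07 lips -0.0426 0.0587
top_c.npy -0.03 lips -0.054 0.0557
top_c.npy -0.01 lips -0.0526 0.0534
top_c.npy 0.01 lips -0.0505 0.0513
top_c.npy 0.03 lips -0.0475 0.0482
top_c.npy 0.05 lips -0.0465 0.0476
top_c.npy 0.07 lips -0.0444 0.0455
top_c.npy 0.09 lips -0.0422 0.043
```

Both views agree: the lid is 0–1.5 mm off the middle line and its yaw matches. I'll nudge 2 mm towards home and lower it.

Emit:
move_arm --motion '[{"tx": 0.1,"ty": -0.005,"tz": -0.012,"wx": 0,"wy": 0,"wz": 0},{"tx": 0.25,"ty": -0.005,"tz": -0.012,"wx": 0,"wy": 0,"wz": 0},{"tx": 0.38,"ty": -0.005,"tz": -0.012,"wx": 0,"wy": 0,"wz": 0},{"tx": 0.45,"ty": -0.005,"tz": -0.012,"wx": 0,"wy": 0,"wz": 0},{"tx": 0.49,"ty": -0.005,"tz": -0.012,"wx": 0,"wy": 0,"wz": 0},{"tx": 0.51,"ty": -0.005,"tz": -0.012,"wx": 0,"wy": 0,"wz": 0},{"tx": 0.51,"ty": -0.005,"tz": -0.012,"wx": 0,"wy": 0,"wz": 0},{"tx": 0.51,"ty": -0.005,"tz": -0.012,"wx": 0,"wy": 0,"wz": 0}]'

```text
t: 8.75
tool_pos: [0.6029, -0.0722, 0.032]
eef_rot: [-0.996, 1.33, 0.994]
contact_force: [0.4, -0.8, -2.6]
width: 0.0134
```

```bash
python3 - <<'E'
from h import *
s=read_state();print(s["t"],s["tool_pos"],w2box(s["tool_pos"]),s["contact_force"],s["torque"])
im=get_image("scene");P=cloud(im).reshape(-1,3)
g=P[(np.hypot(P[:,0]-.6,P[:,1]+.068)<.1)&(P[:,2]>.046)&(P[:,2]<.058)]
print(cv2.minAreaRect((g[:,:2]*1000).astype(np.float32)),np.median(g[:,2]))
im2=cv2.resize(im["color"][200:350,190:360,::-1],None,fx=4,fy=4,interpolation=cv2.INTER_CUBIC);cv2.imwrite("pics/s8.png",np.clip(im2*1.6,0,255).astype(np.uint8))
im=get_image("wrist");save(im,"w8.png")
E
```

```text
8.75 [ 0.60293622 -0.07215115  0.0320467 ] [-0.06704621  0.00265902] [ 0.38970462 -0.7786761  -2.63376513] [-0.03210672  0.00936543 -0.01874656]
((606.930908203125, -72.87691497802734), (136.01600646972656, 152.84422302246094), 69.69215393066406) 0.05457601957474717
```

View pics/s8.png

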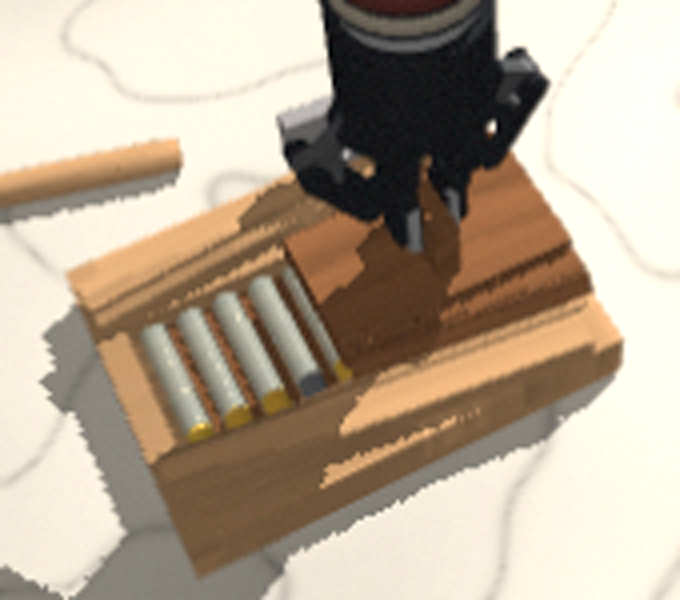

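View pics/w8.png

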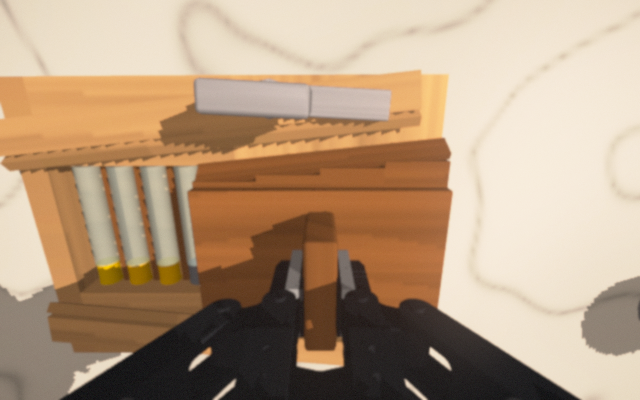

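```bash
python3 - <<'E'
from h import *
for i in range(2):
    s=read_state();print(s["t"],w2box(s["tool_pos"]),s["tool_pos"][2])
    for n in("scene","wrist"):
        im=get_image(n);P=cloud(im).reshape(-1,3);P=P[np.hypot(P[:,0]-.6,P[:,1]+.068)<.13]
        q=np.array([w2box(p) for p in P]);z=P[:,2]
        m=(z>.05)&(z<.063)&(q[:,1]>-.045)&(q[:,1]<.045)
        print(n,"panel z",np.median(z[m]))
        for x in(-.11,-.09,-.03,-.015):
            k=m&(abs(q[:,0]-x)<.006); 
            if k.sum()>5: print(x,np.percentile(q[k,1],[1,99]).round(4),end=' ')
        print("x",np.percentile(q[m,0],[.3,99.7]).round(4))
E
```

```text
8.85 [-0.06692563  0.0030526 ] 0.032487060245531066
scene panel z 0.05535647425696055
-0.11 [-0.0214  0.0386] -0.09 [-0.004   0.0397] -0.03 [-0.031   0.0396] -0.015 [-0.0324  0.0395] x [-0.1315 -0.0019]
wrist panel z 0.05815381291770455
-0.11 [-0.0435  0.0296] -0.09 [-0.043   0.0182] -0.03 [-0.0393  0.0296] -0.015 [-0.039   0.0257] x [-0.1315 -0.0027]
8.95 [-0.06683068  0.00275977] 0.0322282589744676
scene panel z 0.05501022452812532
-0.11 [-0.0218  0.0392] -0.09 [-0.0043  0.0387] -0.03 [-0.0317  0.0392] -0.015 [-0.0315  0.039 ] x [-0.1316 -0.0019]
wrist panel z 0.05780591284318343
-0.11 [-0.0423  0.0291] -0.09 [-0.0433  0.0176] -0.03 [-0.0373  0.0291] -0.015 [-0.0378  0.0252] x [-0.1315 -0.0026]
```

```bash
python3 - <<'E'
from h import *
im=get_image("wrist");P=cloud(im)
c=im["color"][70:220,170:460,::-1];cv2.imwrite("pics/w9.png",cv2.resize(c,None,fx=2.7,fy=2.7,interpolation=cv2.INTER_CUBIC))
for u in(260,340,420):
    print(u,[(v,*(np.r_[w2box(P[v,u]),P[v,u,2]]*1000).round(0).astype(int)) for v in range(112,200,4)])
E
```

```text
260 [(112, np.int64(-47), np.int64(-73), np.int64(94)), (116, np.int64(-47), np.int64(-72), np.int64(94)), (120, np.int64(-38), np.int64(-68), np.int64(47)), (124, np.int64(-38), np.int64(-66), np.int64(46)), (128, np.int64(-37), np.int64(-63), np.int64(41)), (132, np.int64(-37), np.int64(-62), np.int64(44)), (136, np.int64(-37), np.int64(-60), np.int64(45)), (140, np.int64(-37), np.int64(-58), np.int64(44)), (144, np.int64(-35), np.int64(-54), np.int64(31)), (148, np.int64(-34), np.int64(-52), np.int64(30)), (152, np.int64(-34), np.int64(-50), np.int64(31)), (156, np.int64(-34), np.int64(-47), np.int64(31)), (160, np.int64(-36), np.int64(-47), np.int64(43)), (164, np.int64(-36), np.int64(-45), np.int64(44)), (168, np.int64(-37), np.int64(-44), np.int64(47)), (172, np.int64(-37), np.int64(-42), np.int64(49)), (176, np.int64(-37), np.int64(-40), np.int64(49)), (180, np.int64(-37), np.int64(-38), np.int64(49)), (184, np.int64(-37), np.int64(-36), np.int64(49)), (188, np.int64(-37), np.int64(-35), np.int64(53)), (192, np.int64(-38), np.int64(-34), np.int64(58)), (196, np.int64(-38), np.
[... 1602 characters left out ...]
t64(-55), np.int64(43)), (148, np.int64(-118), np.int64(-54), np.int64(45)), (152, np.int64(-117), np.int64(-52), np.int64(48)), (156, np.int64(-117), np.int64(-51), np.int64(50)), (160, np.int64(-117), np.int64(-48), np.int64(48)), (164, np.int64(-117), np.int64(-47), np.int64(50)), (168, np.int64(-118), np.int64(-44), np.int64(49)), (172, np.int64(-118), np.int64(-42), np.int64(49)), (176, np.int64(-118), np.int64(-40), np.int64(50)), (180, np.int64(-118), np.int64(-38), np.int64(50)), (184, np.int64(-118), np.int64(-36), np.int64(49)), (188, np.int64(-117), np.int64(-35), np.int64(54)), (192, np.int64(-116), np.int64(-34), np.int64(58)), (196, np.int64(-116), np.int64(-32), np.int64(58))]
```

View pics/w9.png

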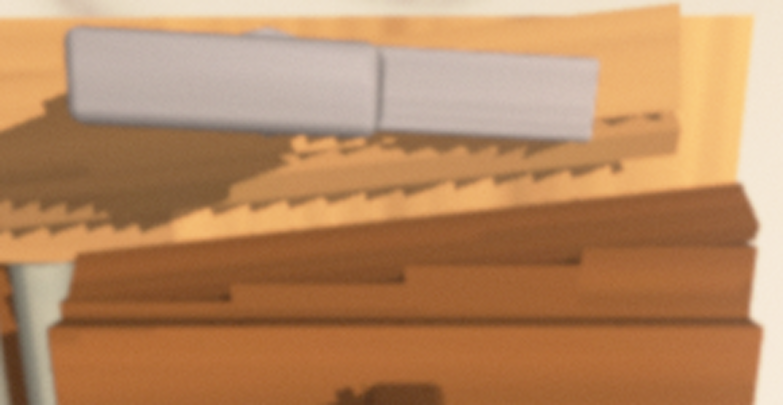

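The gap to the near rail is about 7.5 mm where 4.3 mm is symmetric. The lid therefore sits about 2.5 mm towards +y, so I'll correct that and lower it to the floor.

Emit:
move_arm --motion '[{"tx": 0,"ty": 0.017,"tz": 0,"wx": 0,"wy": 0,"wz": 0},{"tx": 0,"ty": 0.017,"tz": 0,"wx": 0,"wy": 0,"wz": 0},{"tx": 0.02,"ty": 0.017,"tz": 0,"wx": 0,"wy": 0,"wz": 0},{"tx": 0.035,"ty": 0.017,"tz": 0,"wx": 0,"wy": 0,"wz": 0},{"tx": 0.042,"ty": 0.017,"tz": 0,"wx": 0,"wy": 0,"wz": 0},{"tx": 0.042,"ty": 0.017,"tz": 0,"wx": 0,"wy": 0,"wz": 0},{"tx": 0.042,"ty": 0.017,"tz": 0,"wx": 0,"wy": 0,"wz": 0}]'

```text
t: 9.68
tool_pos: [0.5997, -0.0715, 0.0256]
eef_rot: [-0.995, 1.331, 0.995]
contact_force: [-3.3, -0.1, 4.7]
width: 0.0133
```

```bash
python3 - <<'E'
from h import *
s=read_state();print(s["t"],w2box(s["tool_pos"]),s["tool_pos"][2],s["contact_force"],s["torque"])
im=get_image("wrist");P=cloud(im)
for u in(260,340,420):
    print(u,[(v,*[int(t) for t in (np.r_[w2box(P[v,u]),P[v,u,2]]*1000).round(0)]) for v in range(120,196,4)])
E
```

```text
9.6833 [-0.06677627 -0.00060334] 0.025575982840853932 [-3.26126458 -0.06415364  4.71035055] [ 0.08761208  0.4198742  -0.01112969]
260 [(120, -47, -73, 92), (124, -47, -72, 92), (128, -47, -71, 91), (132, -39, -65, 46), (136, -38, -63, 42), (140, -38, -61, 44), (144, -38, -59, 44), (148, -38, -57, 43), (152, -35, -53, 30), (156, -35, -51, 32), (160, -36, -50, 36), (164, -37, -49, 39), (168, -37, -47, 40), (172, -37, -45, 43), (176, -37, -43, 43), (180, -37, -41, 42), (184, -37, -39, 43), (188, -37, -38, 47), (192, -38, -37, 51)]
340 [(120, -76, -71, 53), (124, -76, -69, 54), (128, -77, -67, 42), (132, -77, -65, 46), (136, -77, -63, 44), (140, -77, -61, 43), (144, -78, -58, 30), (148, -78, -56, 34), (152, -78, -54, 36), (156, -77, -53, 40), (160, -77, -51, 42), (164, -77, -50, 45), (168, -77, -47, 43), (172, -77, -45, 43), (176, -77, -43, 43), (180, -77, -41, 44), (184, -78, -39, 43), (188, -77, -38, 47), (192, -77, -37, 51)]
420 [(120, -115, -71, 43), (124, -115, -69, 44), (128, -115, -67, 45), (132, -116, -65, 43), (136, -120, -62, 30), (140, -119, -60, 35), (144, -118, -58, 37), (148, -118, -57, 39), (152, -117, -55, 42), (156, -117, -53, 43), (160, -118, -51, 41), (164, -117, -50, 44), (168, -117, -47, 43), (172, -118, -45, 43), (176, -118, -43, 42), (180, -118, -41, 43), (184, -118, -39, 42), (188, -117, -38, 47), (192, -116, -37, 51)]
```

The lid is down between the rails with light contact. Sliding now.

Emit:
move_arm --motion '[{"tx": 0,"ty": 0,"tz": -0.08,"wx": 0,"wy": 0,"wz": 0},{"tx": 0,"ty": 0,"tz": -0.16,"wx": 0,"wy": 0,"wz": 0},{"tx": 0,"ty": 0,"tz": -0.24,"wx": 0,"wy": 0,"wz": 0},{"tx": 0,"ty": 0,"tz": -0.3,"wx": 0,"wy": 0,"wz": 0},{"tx": 0,"ty": 0,"tz": -0.34,"wx": 0,"wy": 0,"wz": 0},{"tx": 0,"ty": 0,"tz": -0.37,"wx": 0,"wy": 0,"wz": 0},{"tx": 0,"ty": 0,"tz": -0.4,"wx": 0,"wy": 0,"wz": 0},{"tx": 0,"ty": 0,"tz": -0.4,"wx": 0,"wy": 0,"wz": 0}]'

```text
t: 10.4
tool_pos: [0.5831, -0.1304, 0.0255]
eef_rot: [-0.995, 1.331, 0.993]
contact_force: [1.0, 2.4, 5.8]
width: 0.0133
```

```bash
python3 - <<'E'
from h import *
s=read_state();print(s["t"],w2box(s["tool_pos"]),s["tool_pos"][2],s["contact_force"],s["torque"],s["width"])
im=get_image("wrist");save(im,"w10.png");P=cloud(im)
for u in(260,340,420):
    print(u,[(v,*[int(t) for t in (np.r_[w2box(P[v,u]),P[v,u,2]]*1000).round(0)]) for v in range(140,196,4)])
E
```

```text
10.4 [-0.00556406  0.00012951] 0.025546737765154245 [0.95805778 2.40200834 5.75894495] [ 0.53733597 -0.02911263 -0.05233437] 0.013251118288039196
260 [(140, 23, -61, 45), (144, 23, -59, 46), (148, 24, -56, 42), (152, 23, -55, 45), (156, 23, -53, 45), (160, 24, -51, 43), (164, 25, -48, 38), (168, 24, -46, 41), (172, 24, -45, 44), (176, 24, -43, 43), (180, 24, -41, 44), (184, 24, -38, 43), (188, 24, -37, 46), (192, 23, -37, 52)]
340 [(140, -16, -60, 43), (144, -16, -59, 45), (148, -16, -57, 45), (152, -16, -55, 43), (156, -16, -52, 39), (160, -16, -50, 42), (164, -16, -49, 44), (168, -16, -46, 42), (172, -16, -45, 43), (176, -16, -43, 44), (180, -16, -41, 44), (184, -16, -39, 44), (188, -16, -37, 48), (192, -16, -36, 50)]
420 [(140, -55, -60, 43), (144, -55, -58, 42), (148, -57, -56, 39), (152, -56, -54, 42), (156, -56, -53, 43), (160, -56, -50, 41), (164, -56, -49, 43), (168, -56, -47, 44), (172, -56, -44, 43), (176, -56, -43, 44), (180, -57, -40, 43), (184, -57, -39, 44), (188, -56, -37, 47), (192, -55, -36, 50)]
```

View pics/w10.png

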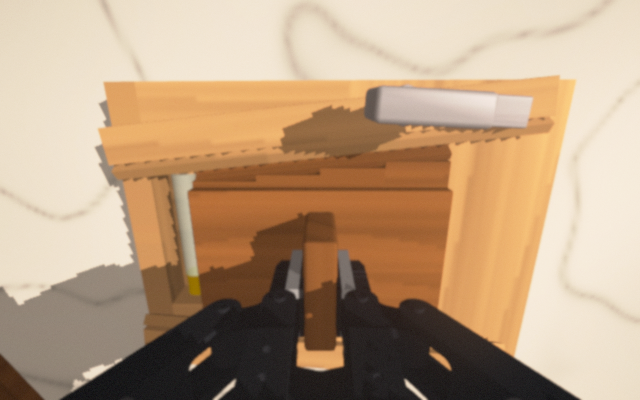

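The lid slides freely under the rails, with about 38 mm to go.

Emit:
move_arm --motion '[{"tx": 0,"ty": 0,"tz": -0.05,"wx": 0,"wy": 0,"wz": 0},{"tx": 0,"ty": 0,"tz": -0.1,"wx": 0,"wy": 0,"wz": 0},{"tx": 0,"ty": 0,"tz": -0.15,"wx": 0,"wy": 0,"wz": 0},{"tx": 0,"ty": 0,"tz": -0.18,"wx": 0,"wy": 0,"wz": 0},{"tx": 0,"ty": 0,"tz": -0.2,"wx": 0,"wy": 0,"wz": 0},{"tx": 0,"ty": 0,"tz": -0.22,"wx": 0,"wy": 0,"wz": 0},{"tx": 0,"ty": 0,"tz": -0.22,"wx": 0,"wy": 0,"wz": 0}]'

```text
t: 11.03
tool_pos: [0.5742, -0.1615, 0.0256]
eef_rot: [-0.995, 1.33, 0.992]
contact_force: [2.3, 3.0, 4.4]
width: 0.0128
```

```bash
python3 - <<'E'
from h import *
s=read_state();print(s["t"],w2box(s["tool_pos"]),s["tool_pos"][2],s["contact_force"],s["torque"],s["width"])
E
```

```text
11.0333 [0.02676374 0.00043456] 0.025560774730367553 [2.33765747 3.00804338 4.4339263 ] [ 0.649804   -0.23190428 -0.06231796] 0.012846079092469457
```

Emit:
move_arm --motion '[{"tx": 0,"ty": 0,"tz": -0.015,"wx": 0,"wy": 0,"wz": 0},{"tx": 0,"ty": 0,"tz": -0.03,"wx": 0,"wy": 0,"wz": 0},{"tx": 0,"ty": 0,"tz": -0.04,"wx": 0,"wy": 0,"wz": 0},{"tx": 0,"ty": 0,"tz": -0.04,"wx": 0,"wy": 0,"wz": 0}]'

```text
t: 11.37
tool_pos: [0.5734, -0.1657, 0.0257]
eef_rot: [-0.994, 1.327, 0.993]
contact_force: [5.0, 7.6, 5.5]
width: 0.013
```

Emit:
move_arm --motion '[{"tx": 0,"ty": 0,"tz": -0.01,"wx": 0,"wy": 0,"wz": 0},{"tx": 0,"ty": 0,"tz": -0.02,"wx": 0,"wy": 0,"wz": 0},{"tx": 0,"ty": 0,"tz": -0.02,"wx": 0,"wy": 0,"wz": 0},{"tx": 0,"ty": 0,"tz": -0.02,"wx": 0,"wy": 0,"wz": 0}]'

```text
t: 11.7
tool_pos: [0.5733, -0.1656, 0.0257]
eef_rot: [-0.992, 1.324, 0.994]
contact_force: [7.0, 15.2, 5.5]
width: 0.0131
```

```bash
python3 - <<'E'
from h import *
s=read_state();print(s["t"],w2box(s["tool_pos"]),s["tool_pos"],s["contact_force"],s["torque"],s["width"])
M=R.from_rotvec(s["eef_rot"]).as_matrix();print(np.degrees(np.arctan2(M[1,2],M[0,2])))
E
```

```text
11.7 [0.0309898  0.00075007] [ 0.57334373 -0.16563371  0.0256551 ] [ 7.01576092 15.189376    5.47023324] [ 1.97905586 -0.83243928  0.13714494] 0.013095245409955568
73.47713917897808
```

Emit:
move_arm --motion '[{"tx": 0,"ty": 0,"tz": -0.01,"wx": 0,"wy": 0,"wz": 0},{"tx": 0,"ty": 0,"tz": -0.02,"wx": 0,"wy": 0,"wz": 0},{"tx": 0,"ty": 0,"tz": -0.02,"wx": 0,"wy": 0,"wz": 0},{"tx": 0,"ty": 0,"tz": -0.02,"wx": 0,"wy": 0,"wz": 0}]'

```text
t: 12.03
tool_pos: [0.5734, -0.1655, 0.0257]
eef_rot: [-0.989, 1.32, 0.996]
contact_force: [9.5, 23.4, 5.8]
width: 0.0129
```

```bash
python3 - <<'E'
from h import *
s=read_state();print(s["t"],w2box(s["tool_pos"]),s["tool_pos"],s["contact_force"],s["torque"],s["width"])
for n in("scene","wrist"):
    im=get_image(n);save(im,n+"11.png");P=cloud(im).reshape(-1,3);P=P[np.hypot(P[:,0]-BX[0],P[:,1]-BX[1])<.16]
    q=np.array([w2box(p) for p in P]);z=P[:,2]
    m=(z>.0475)&(z<.055)&(abs(q[:,1])<.03); print(n,"panel x range",np.percentile(q[m,0],[.3,99.7]).round(4),np.median(z[m]))
    m=(z>.0475)&(z<.055)
    for x in(-.02,0,.07,.085):
        k=m&(abs(q[:,0]-x)<.006)&(abs(q[:,1])<.05); print(x,np.percentile(q[k,1],[1,99]).round(4),end=' ')
    k=(z>.036)&(z<.048);
    for x in(.04,.06,.09):
        j=k&(abs(q[:,0]-x)<.005);  print("lips",np.percentile(q[j&(q[:,1]<0),1],97).round(4),np.percentile(q[j&(q[:,1]>0),1],3).round(4),end=' ')
    j=(z>.085)&(z<.1)&(np.hypot(q[:,0]+.043,q[:,1]+.076)<.03); r=cv2.minAreaRect((q[j]*1000).astype(np.float32)); print("\nknob",r)
E
```

```text
12.0333 [0.03086498 0.00080824] [ 0.57343486 -0.16553047  0.02569987] [ 9.53807975 23.43312692  5.75110428] [ 2.81062037 -1.12865488  0.138449  ] 0.012889206254797732
scene panel x range [-0.0332  0.096 ] 0.04935095541168688
-0.02 [-0.0267  0.0357] 0 [-0.0227  0.0355] 0.07 [-0.033   0.0351] 0.085 [-0.0353  0.0365] Traceback (most recent call last):
  File "<stdin>", line 12, in <module>
    return _quantile_unchecked(
        a, q, axis, out, overwrite_input, method, keepdims, weights)
    return _ureduce(a,
                    func=_quantile_ureduce_func,
    ...<5 lines>...
                    overwrite_input=overwrite_input,
                    method=method)
    r = func(a, **kwargs)
    result = _quantile(arr,
                       quantiles=q,
    ...<2 lines>...
                       out=out,
                       weights=wgt)
    slices_having_nans = np.isnan(arr[-1, ...])
                                  ~~~^^^^^^^^^
IndexError: index -1 is out of bounds for axis 0 with size 0
```

The force went from 9 to 25 N with no movement at x≈0.031–0.032 (nominal 0.033), so the lid is wedged. I'll unload and release.

Emit:
move_arm --motion '[{"tx": 0,"ty": 0,"tz": 0.02,"wx": 0,"wy": 0,"wz": 0},{"tx": 0,"ty": 0,"tz": 0.045,"wx": 0,"wy": 0,"wz": 0},{"tx": 0,"ty": 0,"tz": 0.045,"wx": 0,"wy": 0,"wz": 0},{"tx": 0,"ty": 0,"tz": 0.045,"wx": 0,"wy": 0,"wz": 0}]'

```text
t: 12.42
tool_pos: [0.5733, -0.1658, 0.0256]
eef_rot: [-0.996, 1.329, 0.993]
contact_force: [3.8, 5.7, 5.2]
width: 0.0132
```

Emit:
move_arm --motion '[{"tx": 0,"ty": 0,"tz": 0,"wx": 0,"wy": 0,"wz": 0},{"tx": 0,"ty": 0,"tz": 0,"wx": 0,"wy": 0,"wz": 0},{"tx": 0,"ty": 0,"tz": 0,"wx": 0,"wy": 0,"wz": 0},{"tx": 0,"ty": 0,"tz": 0,"wx": 0,"wy": 0,"wz": 0},{"tx": 0,"ty": 0,"tz": 0,"wx": 0,"wy": 0,"wz": 0},{"tx": 0,"ty": 0,"tz": 0,"wx": 0,"wy": 0,"wz": 0},{"tx": -0.1,"ty": 0,"tz": 0,"wx": 0,"wy": 0,"wz": 0},{"tx": -0.3,"ty": 0,"tz": 0,"wx": 0,"wy": 0,"wz": 0},{"tx": -0.55,"ty": 0,"tz": 0,"wx": 0,"wy": 0,"wz": 0},{"tx": -0.8,"ty": 0,"tz": 0,"wx": 0,"wy": 0,"wz": 0},{"tx": -0.8,"ty": 0,"tz": 0,"wx": 0,"wy": 0,"wz": 0},{"tx": -0.8,"ty": 0,"tz": 0,"wx": 0,"wy": 0,"wz": 0}]' --claw -1

```text
t: 13.42
tool_pos: [0.5744, -0.1669, 0.1488]
eef_rot: [-1.0, 1.327, 0.989]
contact_force: [0.2, -0.1, -0.7]
width: 0.0849
```

```bash
cat > chk.py <<'E'
from h import *
import sys
s=read_state();print(s["t"],w2box(s["tool_pos"]),s["tool_pos"],s["contact_force"],s["width"])
for n in("scene","wrist"):
    im=get_image(n);save(im,n+sys.argv[1]+".png");P=cloud(im).reshape(-1,3);P=P[np.hypot(P[:,0]-BX[0],P[:,1]-BX[1])<.16]
    q=np.array([w2box(p) for p in P]);z=P[:,2]
    for nm,lo,hi,cx,cy,r in(("bar",.082,.095,.033,0,.04),("panel",.0465,.056,.033,0,.09),("knob",.085,.1,-.043,-.076,.03),("body30+44",.025,.0475,-.015,0,.2)):
        m=(z>lo)&(z<hi)&(np.hypot(q[:,0]-cx,q[:,1]-cy)<r)&((nm!="panel")|(abs(q[:,1])<.045))
        if m.sum()>9: print(n,nm,m.sum(),np.round(np.array(sum([list(t) if hasattr(t,'__len__') else [t] for t in cv2.minAreaRect((q[m]*1000).astype(np.float32))],[])),1),np.median(z[m]).round(4))
E
python3 chk.py 12
```

```text
13.4167 [0.03188633 0.00214385] [ 0.57442658 -0.16688823  0.14884465] [ 0.23865847 -0.12431112 -0.6742698 ] 0.0849099132306064
scene bar 169 [31.   0.3 13.6 52.3  0.6] 0.0872
scene panel 1814 [ 31.3   0.5  74.9 130.3  89.9] 0.0492
scene knob 87 [-43.4 -74.8  13.1  39.6  89. ] 0.0897
scene body30+44 6618 [-15.5  -0.5 236.4 179.4   0.3] 0.0328
wrist bar 1198 [31.1 -1.3 13.9 51.6  0.3] 0.0892
wrist panel 10606 [ 3.110e+01 -1.100e+00  1.304e+02  7.230e+01  1.000e-01] 0.0514
wrist knob 1101 [-43.3 -76.4  12.1  40.1  87. ] 0.0933
wrist body30+44 32662 [-1.620e+01 -4.000e-01  2.362e+02  1.773e+02  2.000e-01] 0.0325
```

View pics/wrist12.png

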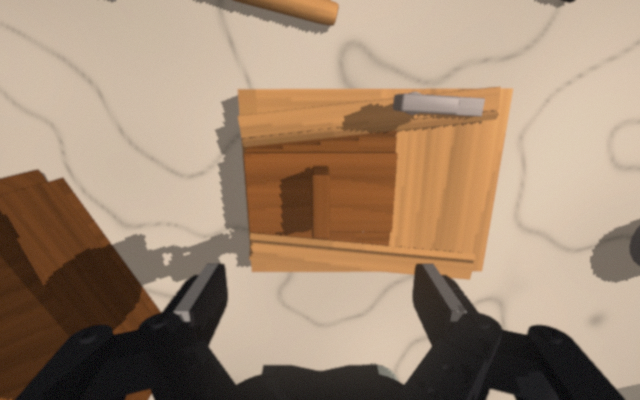

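The lid is home. Body-relative x is about 32 mm, y≈0, yaw under 0.3°, and the panel is 50 mm up. Next is the knob.

```bash
python3 - <<'E'
from h import *
delta((.5208,-.0728,.149),np.radians(-19.8))
E
```

```text
t [-0.0316  0.4966  0.4975] w [ 5.186e-01 -3.000e-04 -2.000e-04] mm 105.54140419800156 deg 93.34664885658054
```

Emit:
move_arm --motion '[{"tx": 0,"ty": 0.1,"tz": 0.1,"wx": 0.038,"wy": 0,"wz": 0},{"tx": 0,"ty": 0.2,"tz": 0.2,"wx": 0.076,"wy": 0,"wz": 0},{"tx": 0,"ty": 0.3,"tz": 0.3,"wx": 0.114,"wy": 0,"wz": 0},{"tx": 0,"ty": 0.4,"tz": 0.4,"wx": 0.152,"wy": 0,"wz": 0},{"tx": 0,"ty": 0.497,"tz": 0.498,"wx": 0.19,"wy": 0,"wz": 0},{"tx": 0,"ty": 0.497,"tz": 0.498,"wx": 0.228,"wy": 0,"wz": 0},{"tx": 0,"ty": 0.497,"tz": 0.498,"wx": 0.266,"wy": 0,"wz": 0},{"tx": 0,"ty": 0.497,"tz": 0.498,"wx": 0.304,"wy": 0,"wz": 0},{"tx": 0,"ty": 0.497,"tz": 0.498,"wx": 0.342,"wy": 0,"wz": 0},{"tx": 0,"ty": 0.497,"tz": 0.498,"wx": 0.38,"wy": 0,"wz": 0},{"tx": 0,"ty": 0.497,"tz": 0.498,"wx": 0.418,"wy": 0,"wz": 0},{"tx": 0,"ty": 0.497,"tz": 0.498,"wx": 0.456,"wy": 0,"wz": 0},{"tx": 0,"ty": 0.497,"tz": 0.498,"wx": 0.494,"wy": 0,"wz": 0},{"tx": 0,"ty": 0.497,"tz": 0.498,"wx": 0.5186,"wy": 0,"wz": 0},{"tx": 0,"ty": 0.497,"tz": 0.498,"wx": 0.5186,"wy": 0,"wz": 0},{"tx": 0,"ty": 0.497,"tz": 0.498,"wx": 0.5186,"wy": 0,"wz": 0}]'

```text
t: 14.85
tool_pos: [0.5198, -0.0725, 0.1426]
eef_rot: [0.27, 1.558, -0.269]
contact_force: [-0.4, 0.3, -0.3]
width: 0.0854
```

```bash
python3 chk.py 13; python3 - <<'E'
from h import *
delta((.5208,-.0728,.030),np.radians(-19.8))
E
```

```text
14.85 [-0.04319269 -0.07697982] [ 0.51980242 -0.07247628  0.1426327 ] [-0.41328577  0.31731254 -0.26843465] 0.08540295984458297
scene bar 168 [31.1  0.3 13.7 51.6  0.8] 0.087
scene panel 1805 [ 3.120e+01 -1.000e-01  7.450e+01  1.305e+02  8.990e+01] 0.0492
scene knob 111 [-43.8 -75.1  13.2  39.7  88.8] 0.0899
scene body30+44 6622 [-1.580e+01 -1.000e+00  2.365e+02  1.804e+02  1.000e-01] 0.0329
wrist bar 512 [ 30.  -15.   23.8  15.   89.2] 0.0891
wrist panel 7014 [ 30.4  -0.8 130.7  72.4   0.2] 0.0515
wrist knob 849 [-44.6 -76.9  11.8  39.7  87.2] 0.0932
wrist body30+44 33251 [-1.600e+01 -4.000e-01  2.349e+02  1.783e+02  1.000e-01] 0.0323
t [ 7.563e-01 -1.000e-04  4.300e-03] w [ 0.0005 -0.0008  0.0001] mm 113.4462755473886 deg 0.16418180533807888
```

View pics/wrist13.png

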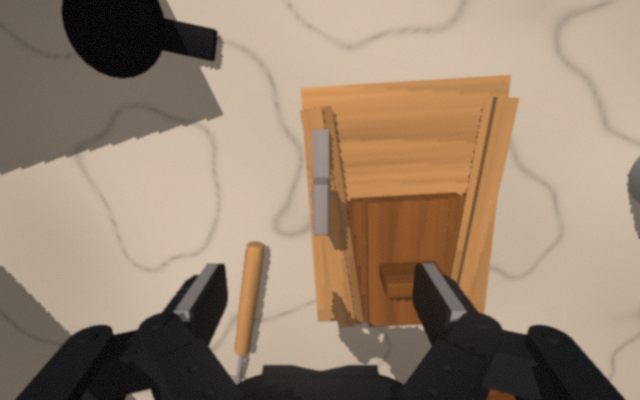

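View pics/scene13.png

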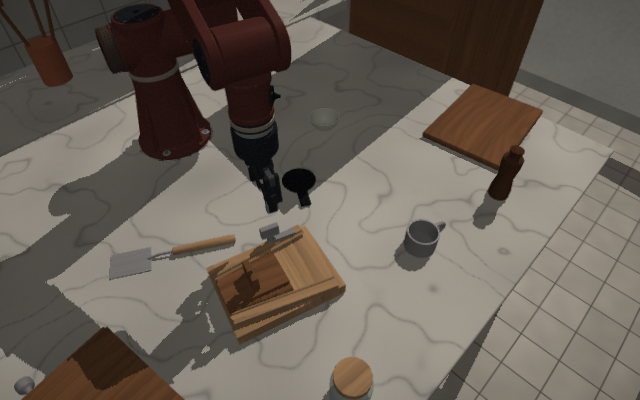

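The knob is centred under the gripper at about (320,182). Descending.

Emit:
move_arm --motion '[{"tx": 0.2,"ty": 0,"tz": 0.004,"wx": 0,"wy": 0,"wz": 0},{"tx": 0.4,"ty": 0,"tz": 0.004,"wx": 0,"wy": 0,"wz": 0},{"tx": 0.55,"ty": 0,"tz": 0.004,"wx": 0,"wy": 0,"wz": 0},{"tx": 0.66,"ty": 0,"tz": 0.004,"wx": 0,"wy": 0,"wz": 0},{"tx": 0.72,"ty": 0,"tz": 0.004,"wx": 0,"wy": 0,"wz": 0},{"tx": 0.75,"ty": 0,"tz": 0.004,"wx": 0,"wy": 0,"wz": 0},{"tx": 0.75,"ty": 0,"tz": 0.004,"wx": 0,"wy": 0,"wz": 0},{"tx": 0.75,"ty": 0,"tz": 0.004,"wx": 0,"wy": 0,"wz": 0}]'

```text
t: 15.62
tool_pos: [0.5227, -0.0733, 0.033]
eef_rot: [0.271, 1.552, -0.271]
contact_force: [0.8, 0.6, 0.2]
width: 0.0853
```

Emit:
move_arm --motion '[{"tx": 0,"ty": 0,"tz": 0,"wx": 0,"wy": 0,"wz": 0},{"tx": 0,"ty": 0,"tz": 0,"wx": 0,"wy": 0,"wz": 0},{"tx": 0,"ty": 0,"tz": 0,"wx": 0,"wy": 0,"wz": 0},{"tx": 0,"ty": 0,"tz": 0,"wx": 0,"wy": 0,"wz": 0},{"tx": 0,"ty": 0,"tz": 0,"wx": 0,"wy": 0,"wz": 0},{"tx": 0,"ty": 0,"tz": 0,"wx": 0,"wy": 0,"wz": 0},{"tx": 0,"ty": 0,"tz": 0,"wx": 0,"wy": 0,"wz": 0},{"tx": 0,"ty": 0,"tz": 0,"wx": 0,"wy": 0,"wz": 0},{"tx": 0,"ty": 0,"tz": 0,"wx": 0,"wy": 0,"wz": 0}]' --claw 1

```text
t: 16.37
tool_pos: [0.5205, -0.0725, 0.0326]
eef_rot: [0.271, 1.557, -0.271]
contact_force: [-4.7, 1.2, 6.1]
width: 0.0111
```

Gripped. Turning clockwise.

Emit:
move_arm --motion '[{"tx": 0,"ty": 0,"tz": 0,"wx": 0.03,"wy": 0,"wz": 0},{"tx": 0,"ty": 0,"tz": 0,"wx": 0.06,"wy": 0,"wz": 0},{"tx": 0,"ty": 0,"tz": 0,"wx": 0.09,"wy": 0,"wz": 0},{"tx": 0,"ty": 0,"tz": 0,"wx": 0.12,"wy": 0,"wz": 0},{"tx": 0,"ty": 0,"tz": 0,"wx": 0.15,"wy": 0,"wz": 0},{"tx": 0,"ty": 0,"tz": 0,"wx": 0.18,"wy": 0,"wz": 0},{"tx": 0,"ty": 0,"tz": 0,"wx": 0.21,"wy": 0,"wz": 0},{"tx": 0,"ty": 0,"tz": 0,"wx": 0.24,"wy": 0,"wz": 0},{"tx": 0,"ty": 0,"tz": 0,"wx": 0.27,"wy": 0,"wz": 0},{"tx": 0,"ty": 0,"tz": 0,"wx": 0.3,"wy": 0,"wz": 0},{"tx": 0,"ty": 0,"tz": 0,"wx": 0.33,"wy": 0,"wz": 0},{"tx": 0,"ty": 0,"tz": 0,"wx": 0.36,"wy": 0,"wz": 0},{"tx": 0,"ty": 0,"tz": 0,"wx": 0.38,"wy": 0,"wz": 0},{"tx": 0,"ty": 0,"tz": 0,"wx": 0.38,"wy": 0,"wz": 0}]'

```text
t: 17.53
tool_pos: [0.5204, -0.0724, 0.0327]
eef_rot: [1.187, 1.227, -1.19]
contact_force: [-4.1, 0.8, 7.4]
width: 0.0111
```

```bash
python3 - <<'E'
from h import *
s=read_state();print(s["t"],s["tool_pos"],s["contact_force"],s["torque"],s["width"])
M=R.from_rotvec(s["eef_rot"]).as_matrix();print(np.degrees(np.arctan2(M[1,2],M[0,2])),np.degrees(s["joint_pos"]))
im=get_image("wrist");save(im,"w14.png")
E
```

```text
17.5333 [ 0.52041395 -0.07238779  0.03265128] [-4.09471275  0.84843492  7.37536547] [ 0.24986023  0.75358548 -0.07152352] 0.011096798510082781
-88.32436268192926 [-1.55846164e+01  1.25794492e+01  1.12198266e+02  1.83027483e-02
  5.54459744e+01  7.27291884e+01]
```

View pics/w14.png

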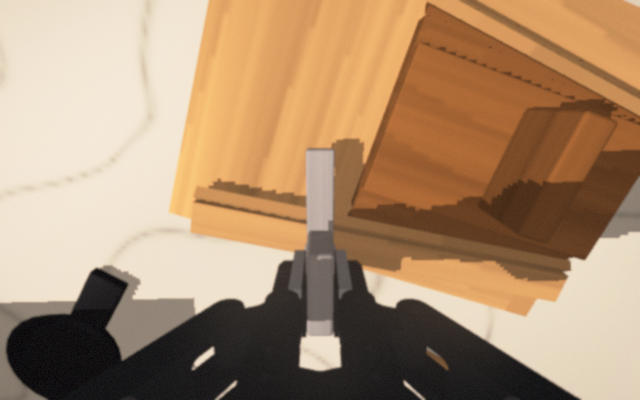

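Emit:
move_arm --motion '[{"tx": 0,"ty": 0,"tz": 0,"wx": 0.02,"wy": 0,"wz": 0},{"tx": 0,"ty": 0,"tz": 0,"wx": 0.04,"wy": 0,"wz": 0},{"tx": 0,"ty": 0,"tz": 0,"wx": 0.05,"wy": 0,"wz": 0},{"tx": 0,"ty": 0,"tz": 0,"wx": 0.06,"wy": 0,"wz": 0},{"tx": 0,"ty": 0,"tz": 0,"wx": 0.06,"wy": 0,"wz": 0},{"tx": 0,"ty": 0,"tz": 0,"wx": 0.06,"wy": 0,"wz": 0}]'

```text
t: 18.08
tool_pos: [0.5203, -0.0724, 0.0327]
eef_rot: [1.318, 1.136, -1.323]
contact_force: [-4.0, 2.2, 7.3]
width: 0.0111
```

```bash
python3 - <<'E'
from h import *
s=read_state();print(s["t"],s["tool_pos"],s["contact_force"],s["torque"],s["width"])
M=R.from_rotvec(s["eef_rot"]).as_matrix();print(np.degrees(np.arctan2(M[1,2],M[0,2])))
E
```

```text
18.0833 [ 0.52034671 -0.07243635  0.03265508] [-4.03297441  2.23991474  7.26085622] [0.40825293 0.65990355 1.07420167] 0.011112541492924068
-98.70632543402341
```

The moment rose to 1.07 N m, so it's at the end stop. I'll release and retreat straight up.

Emit:
move_arm --motion '[{"tx": 0,"ty": 0,"tz": 0,"wx": -0.006,"wy": 0,"wz": 0},{"tx": 0,"ty": 0,"tz": 0,"wx": -0.006,"wy": 0,"wz": 0}]'

```text
t: 18.25
tool_pos: [0.5204, -0.0724, 0.0327]
eef_rot: [1.306, 1.146, -1.31]
contact_force: [-5.4, 2.6, 5.2]
width: 0.011
```

Emit:
move_arm --motion '[{"tx": 0,"ty": 0,"tz": 0,"wx": 0,"wy": 0,"wz": 0},{"tx": 0,"ty": 0,"tz": 0,"wx": 0,"wy": 0,"wz": 0},{"tx": 0,"ty": 0,"tz": 0,"wx": 0,"wy": 0,"wz": 0},{"tx": 0,"ty": 0,"tz": 0,"wx": 0,"wy": 0,"wz": 0},{"tx": 0,"ty": 0,"tz": 0,"wx": 0,"wy": 0,"wz": 0},{"tx": 0,"ty": 0,"tz": 0,"wx": 0,"wy": 0,"wz": 0},{"tx": 0,"ty": 0,"tz": 0,"wx": 0,"wy": 0,"wz": 0},{"tx": -0.1,"ty": 0,"tz": 0,"wx": 0,"wy": 0,"wz": 0},{"tx": -0.3,"ty": 0,"tz": 0,"wx": 0,"wy": 0,"wz": 0},{"tx": -0.6,"ty": 0,"tz": 0,"wx": 0,"wy": 0,"wz": 0},{"tx": -0.8,"ty": 0,"tz": 0,"wx": 0,"wy": 0,"wz": 0},{"tx": -0.8,"ty": 0,"tz": 0,"wx": 0,"wy": 0,"wz": 0},{"tx": -0.8,"ty": 0,"tz": 0,"wx": 0,"wy": 0,"wz": 0}]' --claw -1

```text
t: 19.33
tool_pos: [0.5245, -0.0738, 0.1556]
eef_rot: [1.313, 1.134, -1.306]
contact_force: [-0.4, 0.3, 0.7]
width: 0.0853
```

```bash
python3 chk.py 15
```

```text
19.3333 [-0.04328497 -0.07213937] [ 0.52447087 -0.07375849  0.15559835] [-0.3552703  0.279311   0.7368362] 0.0852860235431957
scene bar 168 [30.8  0.8 50.8 13.7 89.7] 0.087
scene panel 1838 [ 21.4  -3.6 150.6  80.4   0.7] 0.0492
scene knob 99 [-43.5 -75.3  12.1  40.7  11.3] 0.0898
scene body30+44 6556 [-1.590e+01 -1.000e-01  2.364e+02  1.792e+02  1.000e-01] 0.0352
wrist bar 1544 [30.4 -0.6 14.7 51.4  0.7] 0.0893
wrist panel 11530 [ 21.2  -4.6 150.2  79.6   0.3] 0.0516
wrist knob 777 [-44.4 -76.   11.7  39.9   8.8] 0.0931
wrist body30+44 39120 [-16.1  -0.4 236.3 176.3   0.3] 0.0329
```

View pics/wrist15.png

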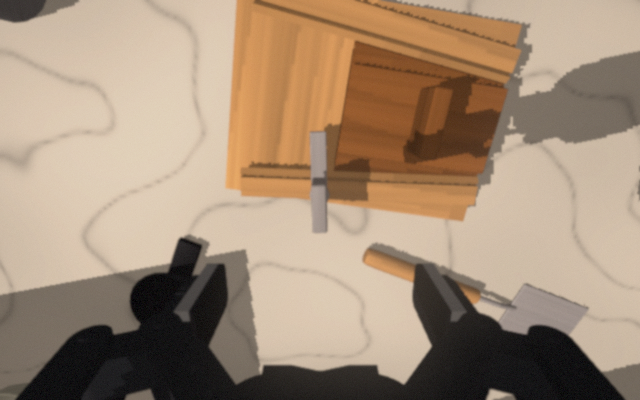

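View pics/scene15.png

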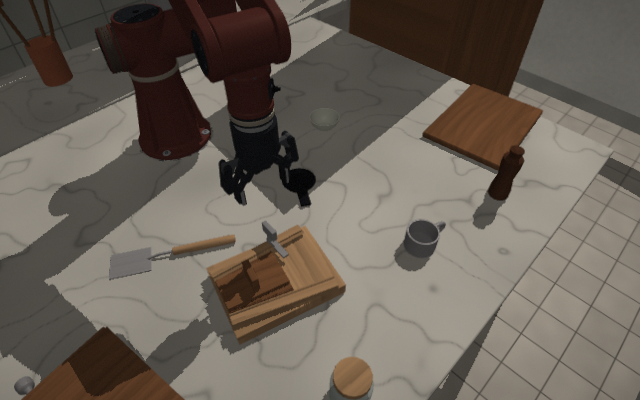

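The latch lies across behind the lid (bar at 100° in the box frame, so knob ≈1.6 rad). The lid hasn't moved and the gripper is clear, so I'm handing in.

```bash
python3 -c "
from station import *
s=read_state();print(s['t'],s['contact_force'],s['width']);print(hand_in())"
```

```text
19.4333 [-1.23756118  1.00353495 -0.5974237 ] 0.08539642145065193
the job is handed in; nothing more can be done
None
```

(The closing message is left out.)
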